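# Change the can crusher over from the tall can to the short one

### The job

The crusher should take the short can next, but the tall can is lying in its trough and the short can is lying in the tall can's long rest: swap the two cans (the empty small rest, which is too short for the tall one, is free for parking on the way). At the end the tall can lies in the long rest and the short can lies in the crusher's trough, with the black rubber block standing upright in the trough between the short can and the end plate, square and close up against that plate, to take up the spare length. Let go of everything and leave the clear tumbler and the white bowl where they stand.

Things in the scene. Friction and masses are not known exactly. Their poses are not given: they have to be found in the camera images.
- tall_can: tall blue drink can lying on its side, 66 mm diameter, 168 mm long, about 20 g. Origin at its middle, on its axis; own y runs along the can. Which end points where does not matter; it may roll about its axis. Starts in the crusher's trough.
- short_can: short blue drink can lying on its side, 66 mm diameter, 115 mm long, about 15 g. Origin at its middle, on its axis; own y runs along the can. Which end points where does not matter. Starts in the long rest.
- rubber_block: black rubber packing block, 60 mm wide (own x), 40 mm thick (own y), 60 mm high, about 170 g. Origin at the centre of its underside. Starts upright on a shallow white tray (rim 12 mm high; block's underside 3 mm above the counter). In the trough its width lies across the rails, its thickness along them.
- crusher: fixed can crusher. Origin under the trough's middle, at counter height. Trough: two rails along own y (tops 28 mm up, centres at x = +-20 mm) from the plain end plate's face at y = -100 mm (plate 88 mm high) to the ram disc's face at y = +100 mm, air cylinder (93 mm high) beyond. Base 150 mm wide, 12 thick. A can in it has its axis at x = 0, 55.5 mm up; the block's underside 28 mm up.
- long_rest: fixed metal can rest, the longer of two, for the tall can: two 8 mm rails along own y (centres at x = +-20 mm, tops 20 mm above the counter) between end stops 56 mm wide, 34 mm high and 190 mm apart. Origin under its middle, at counter height. A can lying in it has its axis 47 mm above the counter, at x = 0.
- small_rest: the same kind of rest but with its end stops 137 mm apart, so that only the short can lies in it; empty at the start. Origin under its middle, at counter height; rails along own y. A can lying in it has its axis 47 mm above the counter, at x = 0.
- tumbler: clear plastic tumbler, 70 mm diameter at the rim, 105 mm high, standing to the right of the crusher's end plate or at a side of the counter. Origin at the centre of its underside. Not to be moved.
- bowl: small white ceramic bowl, 112 mm diameter, 52 mm high, standing to the right of the crusher's end plate or at a side of the counter. Origin at the centre of its underside. Not to be moved.

How it is judged:
By the outcome, as a careful person would: the job done as asked, in the order asked, and still so for the second after the job is handed in, with the robot touching nothing.
It also fails if it takes over 106 s, if anything falls off the work surface, if the arm or the gripper's body presses on something with over 40 N, if the wrist force passes 120 N, or if a joint passes its speed limit or range.

### The arm

A 7-joint arm with a two-finger parallel gripper is mounted at the origin on the work surface. World frame = base frame: x ahead of the robot, y to its left, z up, the work surface at z = 0. Lengths are in m, angles in rad, forces in N, time in s.
With the tool pointing down it reaches from about 0.425 to 0.875 m from the base axis. Payload 4.7 kg.
Tool frame: the origin (TCP) lies at the very end of the fingers, on their centre line; the grasp point (between the pads) lies 19 mm behind it; z points along the fingers, y is the direction in which the jaws open and shut (so a half turn about z gives the same grasp; the last joint's range is limited). The gripper opens to 87 mm and grips with 3 to 60 N. Pads are 19 mm wide; open, the fingers measure 117 mm over their backs; the gripper's body (75 mm by 190 mm) begins 51 mm behind the grasp point.
Start: joints at [-1.304, 0.321, -0.07, 1.45, 0.023, 1.371, -0.057], TCP at [0.163, 0.629, 0.185] pointing down, gripper open.
Joint ranges: [-2.86, 2.86], [-0.3, 2.09], [-1.38, 1.24], [0.06, 2.45], [-1.56, 4.7], [0.09, 2.05], [-2.69, 2.69]. Speed limits (rad/s): [2.57, 2.57, 3.14, 3.14, 3.14, 3.14, 3.14].

### API

Orientations are given as a rotation vector (axis times angle).
In Python, from bench import ctrl, get_image, camera_info gives the robot as it stands.
- The arm moves only by the tool carry_out, never from a script. Its argument "commands" is a list of rows, each an object of numbers: "tx", "ty", "tz": the shift along the tool's x, y, z in m; "rx", "ry", "rz": the turn, a rotation vector about the tool's x, y, z in rad; "jaw": the opening, from 0 (shut) to 1 (fully open). In form: [{"tx": .., "ty": .., "tz": .., "rx": .., "ry": .., "rz": .., "jaw": ..}, ...]. A call has 1 to 12 rows; each row is the pose to reach, as a shift and turn from the pose commanded when the call began, along the tool's axes at that moment; what a row does not reach only later rows make up. A row lasts 1/8 s, in which the tool goes at most 62.5 mm and 10.7 degrees, less where a joint would pass 70% of its speed; a pose out of reach is approached as far as the arm can. A call with a gripper value outside its range is refused whole. The fingers move at their own pace and stop on an object; "grip_force" is the grip in N (left out, the last holds). Time passes only in rows, so rows that repeat a pose let the fingers close. It gives the time, the measured TCP pose, the force and the opening at its end, in the units of the state.
- ctrl.get_state(): the state, without advancing time (a new reading comes with each control period).
- get_image(name): name is "scene" or "top"; returns the picture (384x512x3 uint8, red, green, blue); there is no depth.
- camera_info(name): a dict with "intrinsics" (3x3 intrinsics, pixels), "R" (3x3) and "t" (3): a world point X has camera coordinates R X + t. Camera axes: x right, y down, z forward; pixel columns grow to the right and rows downward; lengths in m; the calibration is good to about 2 mm. A picture is of the moment at which its call begins. camera_info takes no time and is no camera call.
- ctrl.close_job(): hands the job in, once; it reports no verdict.
The state is a dict: "time": time; "joint_positions": joint angles; "qd": joint speeds; "joint_torque": joint torques, N m; "position": TCP position; "tool_rot": TCP orientation; "ft_force": force on the tool from outside, world axes, zero at the start; "torque": the same for the moment, N m; "grip_width": opening from 0.0 (shut) to 1.0 (fully open).
Only numpy, scipy, OpenCV 4.12 (cv2) and the standard library are available. Lean on these libraries where they do the work, as an engineer would, in place of code of your own. Each camera call takes 0.05 s, during which the arm holds its last target.

## Working session

There is one attempt and no reset: what is moved stays moved. The work goes in short steps, Python scripts to look and compute and a tool call to move; the robot and the scene stay as the last step left them, time stands still between calls to the robot, and variables do not carry over. Pictures are saved under pics/ and viewed, and the job is handed in when it is done.

Besides the shell and the picture viewer there is one more tool, called as a command line: name --argument value ..., lists and objects as JSON in quotes. carry_out: Moves the arm, as the interface text tells. Its arguments: {"type":"object","properties":{"commands":{"type":"array"},"grip_force":{"type":"number"}},"required":["commands"]}

```bash
ls; mkdir -p pics; python3 - <<'E'
from bench import ctrl,get_image,camera_info
import cv2
s=ctrl.get_state()
for k,v in s.items(): print(k,v)
for n in("scene","top"):
    i=get_image(n); cv2.imwrite(f"pics/{n}0.png",cv2.cvtColor(i,cv2.COLOR_RGB2BGR)); c=camera_info(n); print(n,c)
E
```

```text
pics
time 0.0
joint_positions [-1.30391666  0.32183118 -0.07004352  1.4516748   0.0225935   1.37081151
 -0.05692078]
qd [ 0.00064151 -0.00043119 -0.00049948  0.002231   -0.00034093  0.00123039
 -0.00068923]
joint_torque [-1.84209252e-04 -4.91290176e+01 -4.03961884e-01 -3.12520552e+01
 -6.40130485e-02  4.37717128e-02  1.76431108e-04]
position [0.16247979 0.628712   0.18405606]
tool_rot [-3.96039076e-01 -3.11638815e+00  3.03735076e-03]
ft_force [0.11930928 0.06278159 0.13119281]
torque [ 0.05896978  0.04703737 -0.01701394]
grip_width 1.0003510360605161
scene {'intrinsics': array([[409.00201752,   0.        , 250.67780028],
       [  0.        , 409.00201752, 188.24827239],
       [  0.        ,   0.        ,   1.        ]]), 'R': array([[-0.69621804,  0.71782966, -0.00100772],
       [ 0.56991235,  0.55189943, -0.60877494],
       [-0.43644055, -0.42441441, -0.79334233]]), 't': array([ 0.33741732, -0.27383319,  1.68690142])}
top {'intrinsics': array([[349.72540338,   0.        , 260.76286979],
       [  0.        , 349.72540338, 192.63251472],
       [  0.        ,   0.        ,   1.        ]]), 'R': array([[-1.81346364e-02, -9.99835541e-01, -1.60828265e-04],
       [-9.90758043e-01,  1.79916179e-02, -1.34442558e-01],
       [ 1.34423342e-01, -2.27872502e-03, -9.90921376e-01]]), 't': array([0.04620288, 0.54034022, 1.09593775])}
```

View pics/scene0.png

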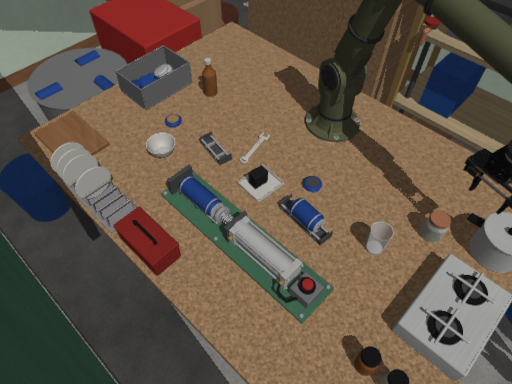

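View pics/top0.png

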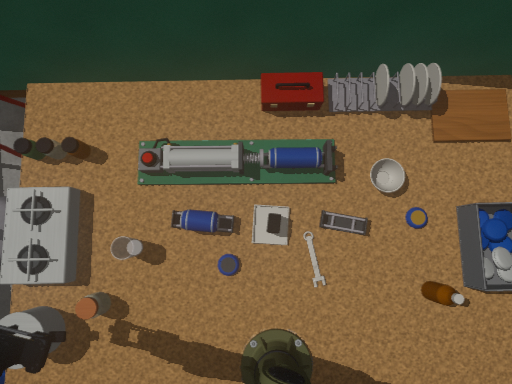

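The scene view shows the crusher with the tall can at about (205,200). The short can is in the long rest near (305,215) and the block is on its tray at (258,178). In the top view the tall can is at (295,158), the long rest at (203,221), the small rest at (345,223), the block at (274,224), the bowl at (388,177) and the tumbler at (125,248). I'll enlarge the crops to measure.

```bash
python3 - <<'E'
import cv2
i=cv2.imread("pics/top0.png")
cv2.imwrite("pics/topA.png",cv2.resize(i[130:250,240:400],None,fx=5,fy=5,interpolation=cv2.INTER_CUBIC))
cv2.imwrite("pics/topB.png",cv2.resize(i[195:255,160:260],None,fx=8,fy=8,interpolation=cv2.INTER_CUBIC))
E
```

```text
(no output)
```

View pics/topA.png

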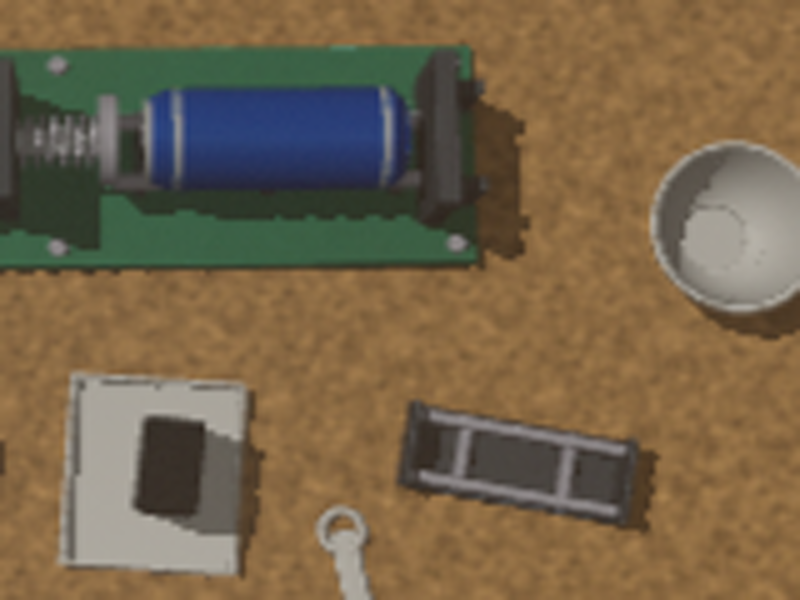

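View pics/topB.png

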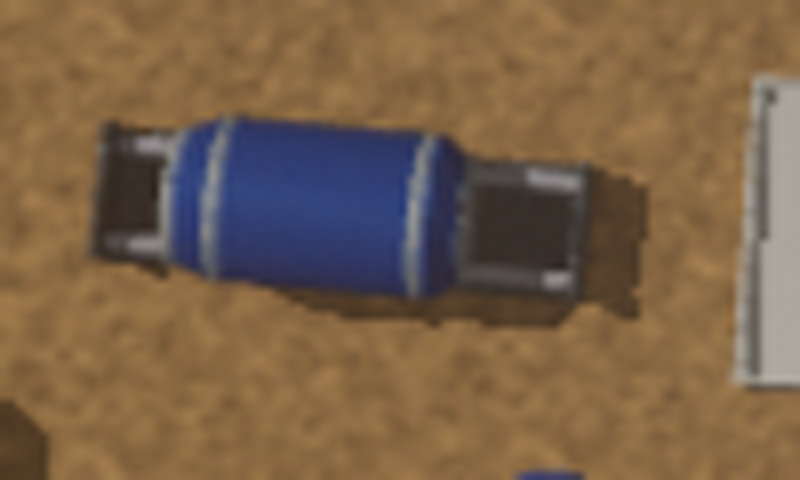

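```bash
cat > h.py <<'E'
import numpy as np,cv2
from bench import ctrl,get_image,camera_info
from scipy.spatial.transform import Rotation as Ro
def ray(n,uv):
    c=camera_info(n);R=c['R'];t=c['t'];C=-R.T@t
    uv=np.atleast_2d(np.float64(uv));d=np.c_[uv,np.ones(len(uv))]@np.linalg.inv(c['intrinsics']).T@R
    return C,d
def pz(n,uv,z):
    C,d=ray(n,uv);return C+d*((z-C[2])/d[:,2])[:,None]
def proj(n,X):
    c=camera_info(n);p=(np.atleast_2d(X)@c['R'].T+c['t'])@c['intrinsics'].T;return p[:,:2]/p[:,2:]
def snap(n,f):
    i=cv2.cvtColor(get_image(n),cv2.COLOR_RGB2BGR);cv2.imwrite(f"pics/{f}.png",i);return i
def go(x,y,z,yaw,tilt=0):
    "jaw direction (tool y) at angle yaw in world, tool down; prints shift from measured pose"
    s=ctrl.get_state();R0=Ro.from_rotvec(s['tool_rot'])
    best=None
    for k in(0,np.pi):
        ty=np.array([np.cos(yaw+k),np.sin(yaw+k),0]);tz=np.array([0,0,-1.]);tx=np.cross(ty,tz)
        d=R0.inv()*Ro.from_matrix(np.c_[tx,ty,tz])
        if best is None or d.magnitude()<best.magnitude():best=d
    print('shift',np.round(R0.inv().apply(np.array([x,y,z])-s['position']),4),'turn',np.round(best.as_rotvec(),4))
E
python3 - <<'E'
from h import *
for n in("top","scene"): print(n,-camera_info(n)['R'].T@camera_info(n)['t'])
for n in("top","scene"):
    i=cv2.imread(f"pics/{n}0.png");h=cv2.cvtColor(i,cv2.COLOR_BGR2HSV)
    m=cv2.inRange(h,(105,130,50),(130,255,255))
    m=cv2.morphologyEx(m,cv2.MORPH_CLOSE,np.ones((7,7)))
    for c in cv2.findContours(m,0,2)[0]:
        if cv2.contourArea(c)>250 :
            r=cv2.minAreaRect(c);print(n,r)
            for nm,z in(("T",.0555),("S",.047)):
                b=pz(n,cv2.boxPoints(r),z);e=b.mean(0)
                e1,e2=(b[0]-b[1]),(b[1]-b[2]);L=max(e1,e2,key=np.linalg.norm)
                if n=='top':print(' ',nm,e.round(4),'len',np.linalg.norm(e1).round(4),np.linalg.norm(e2).round(4),'ang',np.degrees(np.arctan2(L[1],L[0])).round(2))
                else: print(' ',nm,pz(n,r[0],z).round(4))
    if n=='top':
        g=cv2.inRange(h,(60,60,30),(85,255,255));g[:120]=0;g=cv2.morphologyEx(g,cv2.MORPH_CLOSE,np.ones((25,25)))
        c=max(cv2.findContours(g,0,2)[0],key=cv2.contourArea);r=cv2.minAreaRect(c);b=pz(n,cv2.boxPoints(r),.012);print('base',r,b.round(4),b.mean(0))
for n,box in(("top",(150,245,195,260)),("scene",(270,340,180,250)),("scene",(230,330,150,200)),("scene",(150,240,155,230))):
    pass
i=cv2.imread("pics/scene0.png")
cv2.imwrite("pics/scA.png",cv2.resize(i[160:240,155:255],None,fx=8,fy=7.5,interpolation=cv2.INTER_CUBIC))
cv2.imwrite("pics/scB.png",cv2.resize(i[160:250,230:350],None,fx=6.5,fy=6.5,interpolation=cv2.INTER_CUBIC))
cv2.imwrite("pics/scC.png",cv2.resize(i[120:180,190:280],None,fx=8,fy=8,interpolation=cv2.INTER_CUBIC))
E
```

```text
top [0.38886468 0.03897102 1.15864029]
scene [1.12720913 0.6248655  1.17192754]
top ((196.0769500732422, 218.88462829589844), (28.403953552246094, 15.876444816589355), 7.125016689300537)
  T [0.4588 0.2418 0.0555] len 0.0499 0.0901 ang 81.84
  S [0.4594 0.2433 0.047 ] len 0.0503 0.0907 ang 81.84
top ((495.0, 230.5), (42.99999237060547, 31.999996185302734), 90.0)
  T [ 0.4059 -0.6961  0.0555] len 0.1012 0.1348 ang -6.53
  S [ 0.406  -0.7017  0.047 ] len 0.102 0.1358 ang -6.53
top ((295.9999694824219, 155.99998474121094), (49.99999237060547, 15.999998092651367), -0.0)
  T [ 0.6559 -0.0795  0.0555] len 0.0529 0.162 ang 88.96
  S [ 0.6579 -0.0804  0.047 ] len 0.0533 0.1632 ang 88.96
base ((236.28367614746094, 161.31558227539062), (43.07432556152344, 195.0321807861328), 89.37040710449219) [[ 0.7283  0.4458  0.012 ]
 [ 0.7238 -0.213   0.012 ]
 [ 0.5764 -0.2077  0.012 ]
 [ 0.5809  0.44    0.012 ]] [0.65236165 0.11627184 0.012     ]
scene ((305.16741943359375, 213.01583862304688), (32.960968017578125, 18.76757049560547), 42.273685455322266)
  T [[0.4621 0.2277 0.0555]]
  S [[0.457  0.2247 0.047 ]]
scene ((198.12930297851562, 193.80172729492188), (42.69091033935547, 18.673603057861328), 40.23635482788086)
  T [[ 0.6546 -0.0844  0.0555]]
  S [[ 0.651  -0.0898  0.047 ]]
scene ((32.04088592529297, 190.98760986328125), (75.99578857421875, 46.53739547729492), 46.54815673828125)
  T [[ 1.0425 -0.5022  0.0555]]
  S [[ 1.0419 -0.5107  0.047 ]]
scene ((450.5121765136719, 84.47704315185547), (45.541072845458984, 62.229068756103516), 27.897274017333984)
  T [[-0.4813  0.2517  0.0555]]
  S [[-0.4936  0.2488  0.047 ]]
```

View pics/scA.png

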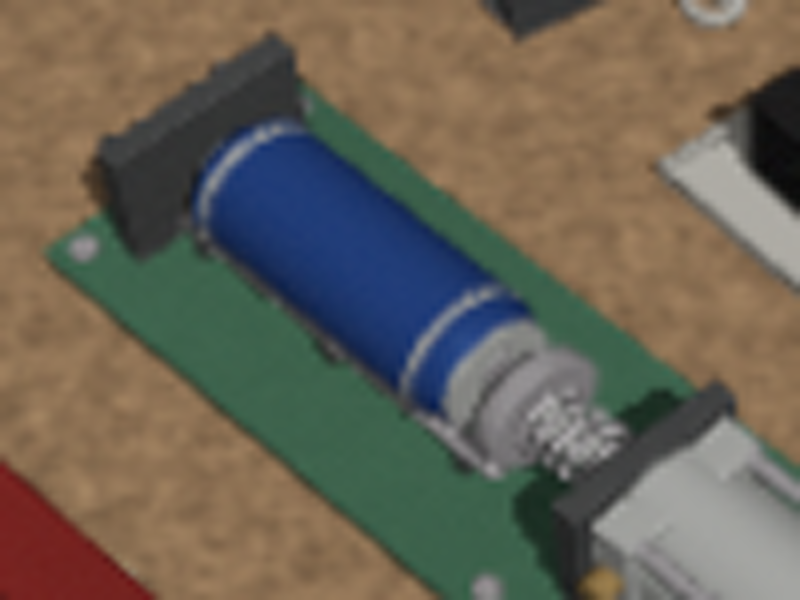

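View pics/scB.png

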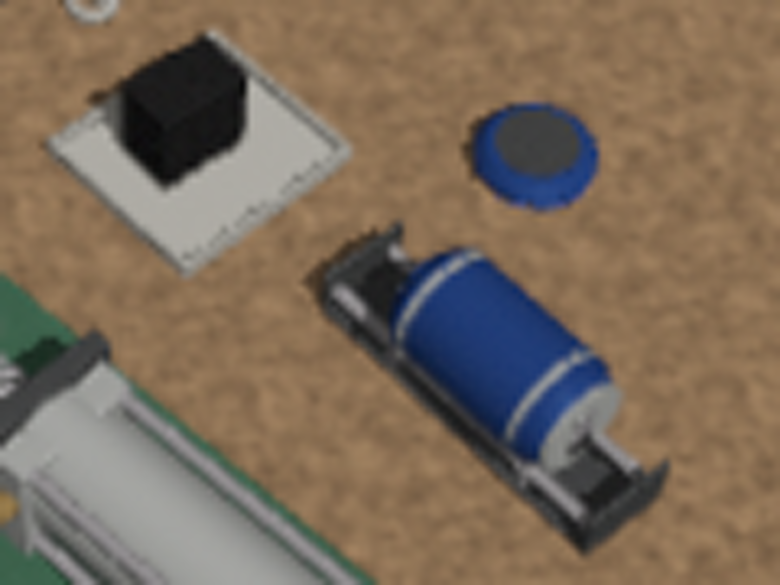

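View pics/scC.png

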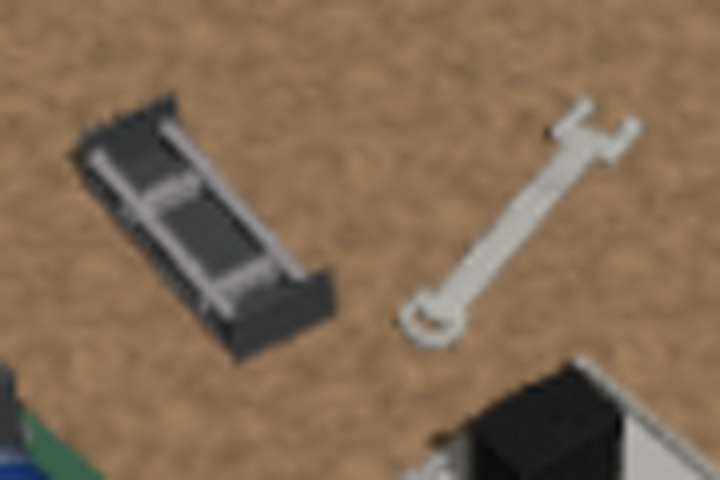

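```bash
python3 - <<'E'
from h import *
def U(P,s,o): 
    P=np.float64(P);s=np.float64(s);return (P+.5)/s-.5+np.float64(o)
A=lambda P:U(P,5,(240,130)); B=lambda P:U(P,8,(160,195))
SA=lambda P:U(P,(8,7.5),(155,160)); SB=lambda P:U(P,6.5,(230,160)); SC=lambda P:U(P,8,(190,120))
def show(l,n,P,z):
    q=pz(n,P,z)[:,:2];print(l,q.round(4).tolist(),'mean',q.mean(0).round(4));return q
show('plate top front edge top','top',A([(440,48),(440,215)]),.088)
show('plate top front edge scene','scene',SA([(118,162),(295,52)]),.088)
show('ram disc top','top',A([(118,95)]),.0555);show('disc','top',A([(118,140)]),.085)
show('disc scene topmost','scene',SA([(545,350)]),.085)
show('tall bands top','top',A([(180,88),(177,187),(381,88),(389,187)]),.0555)
q=show('short bands top','top',B([(235,118),(205,278),(432,135),(412,297)]),.047)
d=(q[0]+q[1]-q[2]-q[3]);print(np.degrees(np.arctan2(d[1],d[0])))
show('short top bands scene','scene',SB([(470,252),(580,350)]),.080)
print('long rest')
show('L stop outer top','top',B([(105,122),(92,258)]),.034)
show('R stop outer top/bot','top',B([(590,165),(578,298)]),.034)
show('R stop outer z0','top',B([(590,165),(578,298)]),0)
show('rail R ends','top',B([(583,180),(570,285)]),.02)
show('far stop scene outer top','scene',SB([(400,226),(320,282)]),.034)
show('near stop scene outer top','scene',SB([(668,462),(587,520)]),.034)
show('near stop scene outer bot','scene',SB([(665,490),(587,552)]),.0)
print('small rest')
show('L stop','top',A([(412,402),(400,485)]),.034);show('L stop in','top',A([(428,404),(418,487)]),.034)
show('R','top',A([(637,440),(628,525)]),.034)
show('rail','top',A([(430,414),(630,448),(420,478),(618,512)]),.02)
show('scene far','scene',SC([(175,95),(75,150)]),.034)
show('scene near','scene',SC([(330,272),(235,322)]),.034)
show('scene rails','scene',SC([(168,125),(300,275),(95,152),(230,315)]),.02)
print('block');show('top','top',A([(147,417),(205,420),(195,516),(135,510)]),.063)
show('scene','scene',SB([(120,90),(208,35),(245,75),(168,130)]),.063)
E
```

```text
plate top front edge top [[0.7004, -0.1774], [0.5933, -0.1727]] mean [ 0.6468 -0.175 ]
plate top front edge scene [[0.7009, -0.174], [0.6059, -0.1697]] mean [ 0.6534 -0.1719]
ram disc top [[0.6823, 0.0259]] mean [0.6823 0.0259]
disc [[0.6454, 0.0268]] mean [0.6454 0.0268]
disc scene topmost [[0.6451, 0.0294]] mean [0.6451 0.0294]
tall bands top [[0.6862, -0.0143], [0.6208, -0.0108], [0.6838, -0.1446], [0.6184, -0.1471]] mean [ 0.6523 -0.0792]
short bands top [[0.4902, 0.2663], [0.4269, 0.2775], [0.482, 0.1878], [0.418, 0.1957]] mean [0.4543 0.2318]
83.88865577745916
short top bands scene [[0.439, 0.1914], [0.4474, 0.2689]] mean [0.4432 0.2302]
long rest
L stop outer top [[0.4907, 0.3213], [0.4362, 0.3256]] mean [0.4634 0.3235]
R stop outer top/bot [[0.4698, 0.126], [0.4167, 0.1312]] mean [0.4433 0.1286]
R stop outer z0 [[0.4723, 0.1286], [0.4176, 0.134]] mean [0.4449 0.1313]
rail R ends [[0.4648, 0.13], [0.4224, 0.1356]] mean [0.4436 0.1328]
far stop scene outer top [[0.4228, 0.1354], [0.4799, 0.1291]] mean [0.4513 0.1322]
near stop scene outer top [[0.4413, 0.3275], [0.4958, 0.3192]
[... 181 characters left out ...]
]
L stop in [[0.4799, -0.1702], [0.4267, -0.1615]] mean [ 0.4533 -0.1659]
R [[0.4543, -0.3035], [0.4002, -0.2946]] mean [ 0.4272 -0.2991]
rail [[0.4745, -0.1738], [0.45, -0.3029], [0.433, -0.1656], [0.4088, -0.2928]] mean [ 0.4415 -0.2338]
scene far [[0.4066, -0.2903], [0.4656, -0.2973]] mean [ 0.4361 -0.2938]
scene near [[0.4353, -0.1516], [0.4877, -0.1608]] mean [ 0.4615 -0.1562]
scene rails [[0.4142, -0.2886], [0.438, -0.17], [0.4516, -0.3006], [0.4785, -0.1754]] mean [ 0.4456 -0.2337]
block
top [[0.4726, 0.0118], [0.47, -0.0245], [0.4103, -0.0168], [0.4147, 0.0205]] mean [ 0.4419 -0.0023]
scene [[0.4765, -0.0208], [0.4148, -0.0134], [0.4217, 0.0206], [0.4784, 0.017]] mean [0.4478 0.0009]
```

The top and scene estimates agree to a few mm:
- **Crusher:** origin about (0.652, -0.073), yaw 89.6°.
- **Long rest:** (0.456, 0.2265), yaw 84.2°.
- **Small rest:** (0.4435, -0.229), yaw 79.2°.
- **Short can:** (0.455, 0.231).
- **Block:** (0.4445, -0.001).

I'll start with the short can.

```bash
python3 - <<'E'
from h import *
go(.455,.231,.185,np.radians(-6))
E
```

```text
shift [-3.827e-01 -3.120e-01 -3.000e-04] turn [-1.4000e-03  1.3000e-03  1.4228e+00]
```

carry_out --commands '[{"tx": -0.02,"ty": -0.016,"tz": 0,"rz": 0.07,"jaw": 1},{"tx": -0.06,"ty": -0.05,"tz": 0,"rz": 0.22,"jaw": 1},{"tx": -0.1,"ty": -0.082,"tz": 0,"rz": 0.37,"jaw": 1},{"tx": -0.14,"ty": -0.114,"tz": 0,"rz": 0.52,"jaw": 1},{"tx": -0.18,"ty": -0.147,"tz": 0,"rz": 0.67,"jaw": 1},{"tx": -0.22,"ty": -0.18,"tz": 0,"rz": 0.82,"jaw": 1},{"tx": -0.26,"ty": -0.212,"tz": 0,"rz": 0.97,"jaw": 1},{"tx": -0.3,"ty": -0.245,"tz": 0,"rz": 1.12,"jaw": 1},{"tx": -0.34,"ty": -0.277,"tz": 0,"rz": 1.27,"jaw": 1},{"tx": -0.37,"ty": -0.302,"tz": 0,"rz": 1.38,"jaw": 1},{"tx": -0.383,"ty": -0.312,"tz": 0,"rz": 1.423,"jaw": 1},{"tx": -0.383,"ty": -0.312,"tz": 0,"rz": 1.423,"jaw": 1}]' --grip_force 6

```text
invalid input
```

```bash
python3 - <<'E'
from h import *
s=ctrl.get_state();print(s['time'],s['position'],s['joint_positions'].round(3) if hasattr(s['joint_positions'],'round') else s['joint_positions'])
i=snap("top","t1");j=snap("scene","s1")
go(.455,.231,.030,np.radians(-6))
cv2.imwrite("pics/c1.png",np.hstack([cv2.resize(i[160:270,140:260],None,fx=3.3,fy=3.3),cv2.resize(j[150:260,250:370],None,fx=3.3,fy=3.3)]))
E
```

```text
0.1 [0.16246345 0.62876327 0.18415378] [-1.304  0.322 -0.07   1.452  0.023  1.371 -0.057]
shift [-0.3827 -0.312   0.1549] turn [-9.0000e-04  1.0000e-03  1.4227e+00]
```

View pics/c1.png

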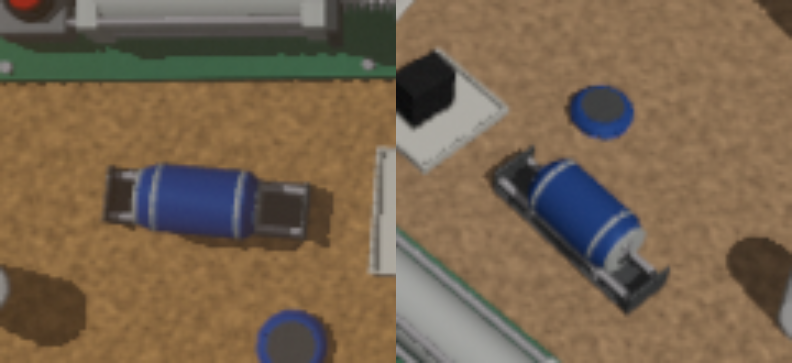

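That call was refused as invalid input and nothing moved, so the picture is unchanged. I'll supply every key in each row.

carry_out --commands '[{"tx": -0.02,"ty": -0.016,"tz": 0,"rx": 0,"ry": 0,"rz": 0.07,"jaw": 1},{"tx": -0.06,"ty": -0.05,"tz": 0,"rx": 0,"ry": 0,"rz": 0.22,"jaw": 1},{"tx": -0.1,"ty": -0.082,"tz": 0,"rx": 0,"ry": 0,"rz": 0.37,"jaw": 1},{"tx": -0.14,"ty": -0.114,"tz": 0,"rx": 0,"ry": 0,"rz": 0.52,"jaw": 1},{"tx": -0.18,"ty": -0.147,"tz": 0,"rx": 0,"ry": 0,"rz": 0.67,"jaw": 1},{"tx": -0.22,"ty": -0.18,"tz": 0,"rx": 0,"ry": 0,"rz": 0.82,"jaw": 1},{"tx": -0.26,"ty": -0.212,"tz": 0,"rx": 0,"ry": 0,"rz": 0.97,"jaw": 1},{"tx": -0.3,"ty": -0.245,"tz": 0,"rx": 0,"ry": 0,"rz": 1.12,"jaw": 1},{"tx": -0.34,"ty": -0.277,"tz": 0,"rx": 0,"ry": 0,"rz": 1.27,"jaw": 1},{"tx": -0.37,"ty": -0.302,"tz": 0,"rx": 0,"ry": 0,"rz": 1.38,"jaw": 1},{"tx": -0.383,"ty": -0.312,"tz": 0,"rx": 0,"ry": 0,"rz": 1.423,"jaw": 1},{"tx": -0.383,"ty": -0.312,"tz": 0,"rx": 0,"ry": 0,"rz": 1.423,"jaw": 1}]' --grip_force 6

```text
time: 1.7
position: [0.4554, 0.2314, 0.1851]
tool_rot: [-2.335, -2.101, 0.0]
ft_force: [0.8, 0.1, 0.2]
grip_width: 1.002
```

```bash
python3 - <<'E'
from h import *
s=ctrl.get_state();print(s['time'],s['position'],np.round(s['joint_positions'],3))
i=snap("top","t2");j=snap("scene","s2")
go(.455,.231,.030,np.radians(-6))
cv2.imwrite("pics/c2.png",np.hstack([cv2.resize(i[160:270,140:260],None,fx=3.3,fy=3.3),cv2.resize(j[150:260,250:370],None,fx=3.3,fy=3.3)]))
E
```

```text
1.7 [0.45543072 0.23144415 0.18509613] [-0.875  0.017  0.359  1.803 -0.007  1.323 -0.619]
shift [-0.0024  0.0011  0.155 ] turn [-0.0009 -0.0005  0.0034]
```

View pics/c2.png

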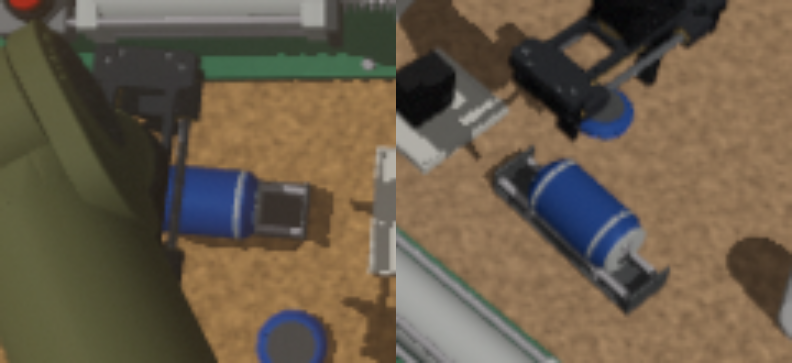

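The fingers sit over the can's middle with the jaws across it. I'll descend and grip.

carry_out --commands '[{"tx": -0.002,"ty": 0.001,"tz": 0.03,"rx": 0,"ry": 0,"rz": 0.003,"jaw": 1},{"tx": -0.002,"ty": 0.001,"tz": 0.07,"rx": 0,"ry": 0,"rz": 0.003,"jaw": 1},{"tx": -0.002,"ty": 0.001,"tz": 0.11,"rx": 0,"ry": 0,"rz": 0.003,"jaw": 1},{"tx": -0.002,"ty": 0.001,"tz": 0.14,"rx": 0,"ry": 0,"rz": 0.003,"jaw": 1},{"tx": -0.002,"ty": 0.001,"tz": 0.155,"rx": 0,"ry": 0,"rz": 0.003,"jaw": 1},{"tx": -0.002,"ty": 0.001,"tz": 0.155,"rx": 0,"ry": 0,"rz": 0.003,"jaw": 1},{"tx": -0.002,"ty": 0.001,"tz": 0.155,"rx": 0,"ry": 0,"rz": 0.003,"jaw": 0.6},{"tx": -0.002,"ty": 0.001,"tz": 0.155,"rx": 0,"ry": 0,"rz": 0.003,"jaw": 0.6},{"tx": -0.002,"ty": 0.001,"tz": 0.155,"rx": 0,"ry": 0,"rz": 0.003,"jaw": 0.6},{"tx": -0.002,"ty": 0.001,"tz": 0.155,"rx": 0,"ry": 0,"rz": 0.003,"jaw": 0.6},{"tx": -0.002,"ty": 0.001,"tz": 0.155,"rx": 0,"ry": 0,"rz": 0.003,"jaw": 0.6}]' --grip_force 6

```text
time: 3.18
position: [0.4555, 0.2297, 0.0304]
tool_rot: [-2.337, -2.098, 0.001]
ft_force: [-3.4, -0.1, 2.9]
grip_width: 0.616
```

```bash
python3 - <<'E'
from h import *
s=ctrl.get_state();print(s['time'],s['position'],s['grip_width'],s['ft_force'])
go(.455,.231,.16,np.radians(-6));
E
```

```text
3.175 [0.45548764 0.22966415 0.03036429] 0.615756469234587 [-3.38100814 -0.10467742  2.86124257]
shift [ 0.0013 -0.0008 -0.1296] turn [-0.0013 -0.0002 -0.0032]
```

```bash
python3 - <<'E'
from h import *
i=snap("top","t3");j=snap("scene","s3")
cv2.imwrite("pics/c3.png",np.hstack([cv2.resize(i[160:270,140:260],None,fx=3.3,fy=3.3),cv2.resize(j[150:260,250:370],None,fx=3.3,fy=3.3)]))
s=ctrl.get_state();print(s['time'],s['position'],s['grip_width'],s['ft_force'])
E
```

```text
3.275 [0.45517033 0.22963378 0.0302628 ] 0.6049416903776969 [-3.68124764  0.87016777  4.01746742]
```

View pics/c3.png

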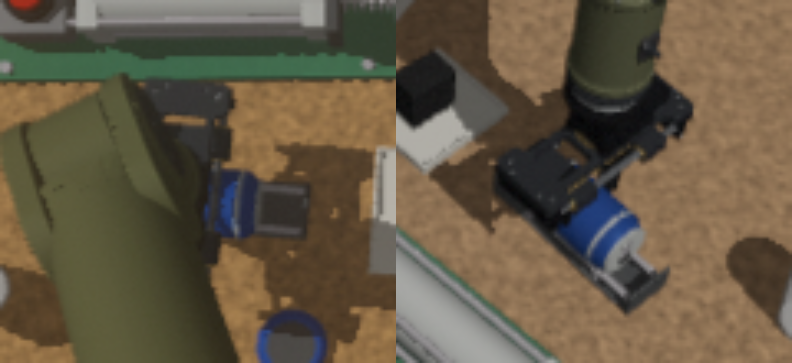

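The opening is 0.605, about 53 mm, which is well under the can's 66 mm. The top crop shows wrinkles at about (240,190), so the grip is denting the thin wall. I'll back off at once to roughly the can's own width with the lightest force.

carry_out --commands '[{"tx": 0,"ty": 0,"tz": 0,"rx": 0,"ry": 0,"rz": 0,"jaw": 0.75},{"tx": 0,"ty": 0,"tz": 0,"rx": 0,"ry": 0,"rz": 0,"jaw": 0.75},{"tx": 0,"ty": 0,"tz": 0,"rx": 0,"ry": 0,"rz": 0,"jaw": 0.75}]' --grip_force 3

```text
time: 3.65
position: [0.4566, 0.2292, 0.0301]
tool_rot: [2.338, 2.098, 0.001]
ft_force: [-1.4, 0.3, -0.6]
grip_width: 0.739
```

```bash
python3 - <<'E'
from h import *
i=snap("top","t4");j=snap("scene","s4")
cv2.imwrite("pics/c4.png",np.hstack([cv2.resize(i[195:245,180:240],None,fx=6,fy=6),cv2.resize(j[190:240,280:340],None,fx=6,fy=6)]))
s=ctrl.get_state();print(s['time'],s['position'],s['grip_width'],s['ft_force'])
E
```

```text
3.75 [0.45642208 0.22924093 0.030082  ] 0.7489963603633403 [ 0.46547587  0.21093826 -0.6101519 ]
```

View pics/c4.png

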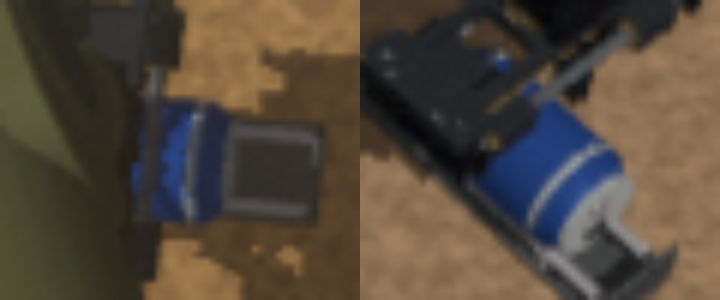

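carry_out --commands '[{"tx": 0,"ty": 0,"tz": 0,"rx": 0,"ry": 0,"rz": 0,"jaw": 0.74},{"tx": 0,"ty": 0,"tz": 0,"rx": 0,"ry": 0,"rz": 0,"jaw": 0.72},{"tx": 0,"ty": 0,"tz": 0,"rx": 0,"ry": 0,"rz": 0,"jaw": 0.72},{"tx": 0,"ty": 0,"tz": 0,"rx": 0,"ry": 0,"rz": 0,"jaw": 0.72},{"tx": 0,"ty": 0,"tz": -0.01,"rx": 0,"ry": 0,"rz": 0,"jaw": 0.72},{"tx": 0,"ty": 0,"tz": -0.04,"rx": 0,"ry": 0,"rz": 0,"jaw": 0.72},{"tx": 0,"ty": 0,"tz": -0.08,"rx": 0,"ry": 0,"rz": 0,"jaw": 0.72},{"tx": 0,"ty": 0,"tz": -0.11,"rx": 0,"ry": 0,"rz": 0,"jaw": 0.72},{"tx": 0,"ty": 0,"tz": -0.12,"rx": 0,"ry": 0,"rz": 0,"jaw": 0.72},{"tx": 0,"ty": 0,"tz": -0.12,"rx": 0,"ry": 0,"rz": 0,"jaw": 0.72}]' --grip_force 3

```text
time: 5.0
position: [0.4563, 0.2295, 0.1505]
tool_rot: [-2.338, -2.098, -0.002]
ft_force: [0.1, -0.3, 0.0]
grip_width: 0.722
```

```bash
python3 - <<'E'
from h import *
i=snap("top","t5");j=snap("scene","s5")
cv2.imwrite("pics/c5.png",np.hstack([cv2.resize(i[160:260,140:260],None,fx=3.3,fy=3.3),cv2.resize(j[130:230,270:390],None,fx=3.3,fy=3.3)]))
s=ctrl.get_state();print(s['time'],s['position'],s['grip_width'],s['ft_force'])
E
```

```text
5.1 [0.45538392 0.22895636 0.1489211 ] 0.7189674169744896 [ 0.34032935 -0.05564335 -0.61031814]
```

View pics/c5.png

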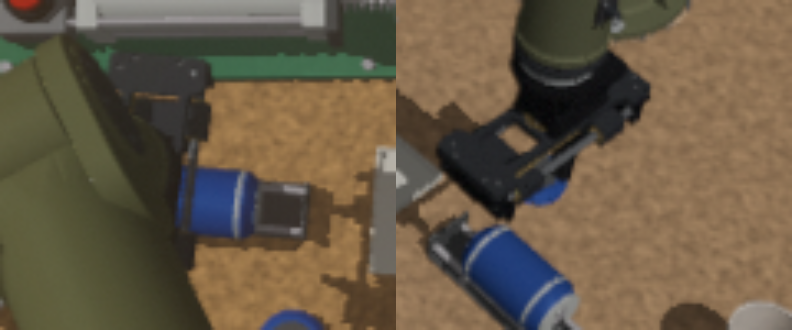

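The lift came up empty at opening 0.72, and the can is still lying in the rest. I'll look closely at the can for dents.

```bash
python3 - <<'E'
from h import *
a=cv2.imread("pics/s0.png") if False else cv2.imread("pics/scene0.png")
j=cv2.imread("pics/s5.png");i=cv2.imread("pics/t5.png");k=cv2.imread("pics/t3.png");l=cv2.imread("pics/s3.png")
f=lambda m,x,y:cv2.resize(m[y:y+45,x:x+60],None,fx=6.5,fy=6.5,interpolation=cv2.INTER_CUBIC)
cv2.imwrite("pics/c6.png",np.vstack([np.hstack([f(a,278,192),f(j,278,192)]),np.hstack([f(i,180,200),f(k,180,200)])]))
E
```

```text
(no output)
```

View pics/c6.png

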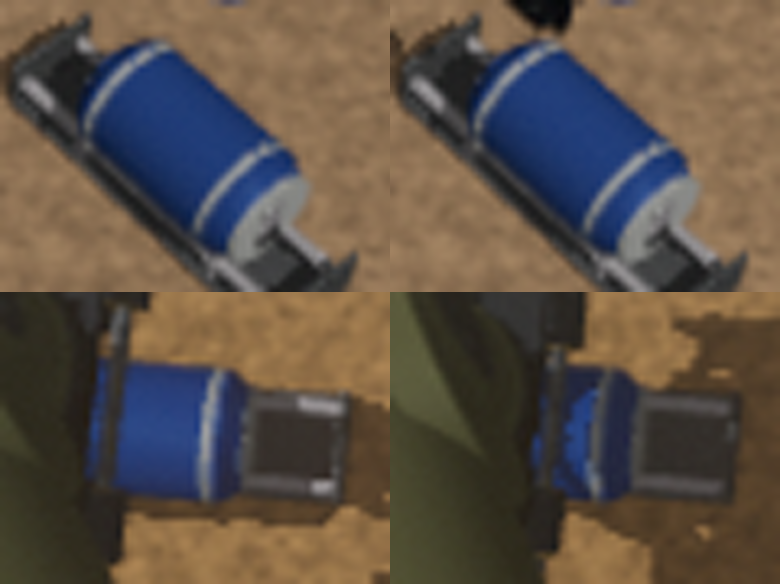

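The can looks undented, and the "wrinkles" were shadows. I need to know where the fingers really were, so I'll project the TCP and finger tips into the gripping picture.

```bash
python3 - <<'E'
from h import *
a=cv2.imread("pics/t3.png");b=cv2.imread("pics/s3.png")
t=np.array([.4552,.2296,.0303]);yw=np.radians(-6.1);jd=np.array([np.cos(yw),np.sin(yw),0])
out=[]
for n,im,(x0,y0) in(("top",a,(160,190)),("scene",b,(250,160))):
    s=7;c=cv2.resize(im[y0:y0+80,x0:x0+56+0],None,fx=s,fy=s,interpolation=cv2.INTER_CUBIC)
    if n=="scene": c=cv2.resize(im[y0:y0+80,x0+20:x0+76],None,fx=s,fy=s,interpolation=cv2.INTER_CUBIC);x0+=20
    P=[t]+[t+sg*jd*.5*w+np.array([0,0,z]) for w in(.053,.083) for sg in(1,-1) for z in(0,.07)]
    for k,p in enumerate(proj(n,np.array(P))):
        q=((p-[x0,y0]+.5)*s).astype(int);cv2.circle(c,tuple(int(v) for v in q),4,(0,0,255) if k<1 else((0,255,0) if k<5 else (0,255,255)),1)
    out.append(c)
cv2.imwrite("pics/c7.png",np.hstack(out))
E
```

```text
(no output)
```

View pics/c7.png

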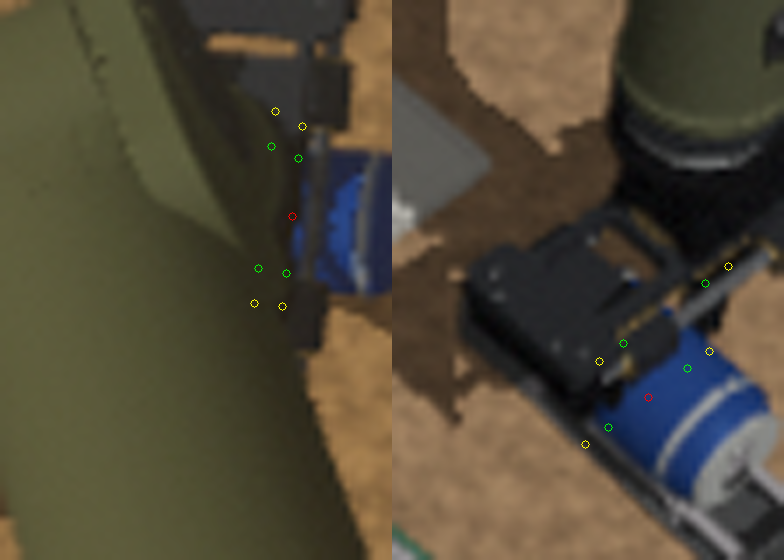

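carry_out --commands '[{"tx": 0,"ty": 0,"tz": 0,"rx": 0,"ry": 0,"rz": 0,"jaw": 1},{"tx": 0,"ty": 0,"tz": 0,"rx": 0,"ry": 0,"rz": 0,"jaw": 1},{"tx": 0,"ty": 0,"tz": 0.02,"rx": 0,"ry": 0,"rz": 0,"jaw": 1},{"tx": 0,"ty": 0,"tz": 0.06,"rx": 0,"ry": 0,"rz": 0,"jaw": 1},{"tx": 0,"ty": 0,"tz": 0.1,"rx": 0,"ry": 0,"rz": 0,"jaw": 1},{"tx": 0,"ty": 0,"tz": 0.12,"rx": 0,"ry": 0,"rz": 0,"jaw": 1},{"tx": 0,"ty": 0,"tz": 0.122,"rx": 0,"ry": 0,"rz": 0,"jaw": 1},{"tx": 0,"ty": 0,"tz": 0.122,"rx": 0,"ry": 0,"rz": 0,"jaw": 0.74},{"tx": 0,"ty": 0,"tz": 0.122,"rx": 0,"ry": 0,"rz": 0,"jaw": 0.72},{"tx": 0,"ty": 0,"tz": 0.122,"rx": 0,"ry": 0,"rz": 0,"jaw": 0.72},{"tx": 0,"ty": 0,"tz": 0.122,"rx": 0,"ry": 0,"rz": 0,"jaw": 0.72},{"tx": 0,"ty": 0,"tz": 0.122,"rx": 0,"ry": 0,"rz": 0,"jaw": 0.72}]' --grip_force 3

```text
time: 6.6
position: [0.4563, 0.2295, 0.0284]
tool_rot: [-2.338, -2.098, -0.001]
ft_force: [-0.1, 0.1, 0.6]
grip_width: 0.722
```

carry_out --commands '[{"tx": 0,"ty": 0,"tz": 0,"rx": 0,"ry": 0,"rz": 0,"jaw": 0.68},{"tx": 0,"ty": 0,"tz": 0,"rx": 0,"ry": 0,"rz": 0,"jaw": 0.68},{"tx": 0,"ty": 0,"tz": 0,"rx": 0,"ry": 0,"rz": 0,"jaw": 0.68}]' --grip_force 3

```text
time: 6.98
position: [0.4561, 0.2294, 0.0281]
tool_rot: [-2.338, -2.098, 0.0]
ft_force: [-0.7, 0.0, 0.0]
grip_width: 0.68
```

carry_out --commands '[{"tx": 0,"ty": 0,"tz": 0,"rx": 0,"ry": 0,"rz": 0,"jaw": 0.6},{"tx": 0,"ty": 0,"tz": 0,"rx": 0,"ry": 0,"rz": 0,"jaw": 0.6},{"tx": 0,"ty": 0,"tz": 0,"rx": 0,"ry": 0,"rz": 0,"jaw": 0.6},{"tx": 0,"ty": 0,"tz": 0,"rx": 0,"ry": 0,"rz": 0,"jaw": 0.6}]' --grip_force 3

```text
time: 7.48
position: [0.4547, 0.2296, 0.0282]
tool_rot: [-2.336, -2.098, 0.003]
ft_force: [-5.8, 0.2, 4.8]
grip_width: 0.627
```

```bash
python3 - <<'E'
from h import *
i=snap("top","t8");j=snap("scene","s8")
cv2.imwrite("pics/c8.png",np.hstack([cv2.resize(i[190:250,170:230],None,fx=6.5,fy=6.5),cv2.resize(j[180:240,265:325],None,fx=6.5,fy=6.5)]))
s=ctrl.get_state();print(s['time'],s['position'],s['grip_width'],s['ft_force'])
E
```

```text
7.575 [0.45476018 0.22963503 0.02820538] 0.626718341603003 [-5.64100343  0.15360449  5.7343723 ]
```

View pics/c8.png

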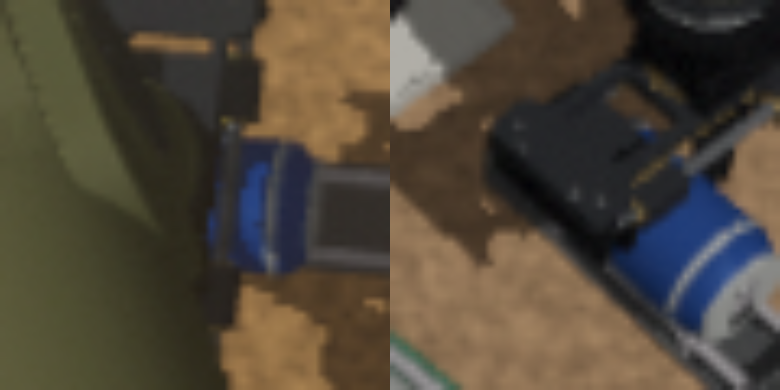

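It now stops at 0.627 with 3 N and a large vertical reaction of about 5.7 N. That suggests the tips touch the can well above its axis. I'll check the fingertip height against the reported TCP in the raised picture s5.

```bash
python3 - <<'E'
from h import *
b=cv2.imread("pics/s5.png");a=cv2.imread("pics/t5.png")
t=np.array([.4554,.2290,.149]);yw=np.radians(-6.1);jd=np.array([np.cos(yw),np.sin(yw),0])
out=[]
for n,im,(x0,y0) in(("scene",b,(265,140)),("top",a,(160,165))):
    s=6;c=cv2.resize(im[y0:y0+80,x0:x0+65],None,fx=s,fy=s,interpolation=cv2.INTER_CUBIC)
    c=cv2.convertScaleAbs(c,alpha=1.6,beta=20)
    P=[t]+[t+sg*jd*.5*w+np.array([0,0,z]) for w in(.0627,.0927) for sg in(1,-1) for z in(0,.03)]
    for k,p in enumerate(proj(n,np.array(P))):
        q=((p-[x0,y0]+.5)*s).astype(int);cv2.circle(c,tuple(int(v) for v in q),3,(0,0,255) if k<1 else((0,255,0) if k<5 else (0,255,255)),1)
    out.append(c)
cv2.imwrite("pics/c9.png",np.hstack(out))
E
```

```text
(no output)
```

View pics/c9.png

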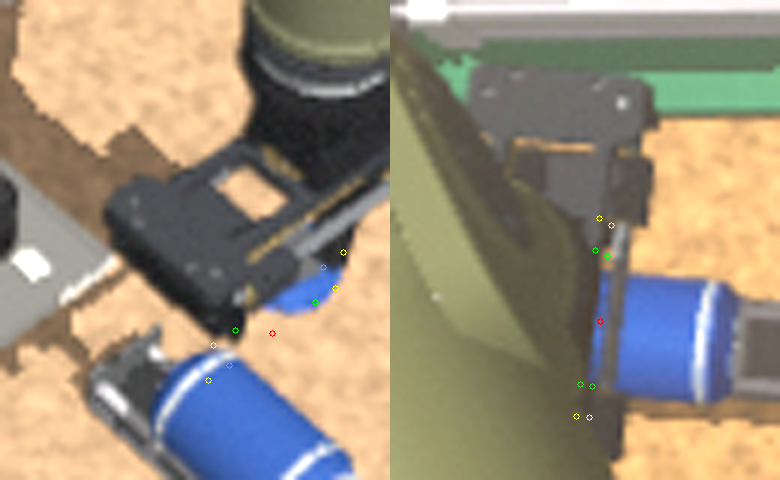

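The near fingertip in the scene crop ends at about (228,335), some 20–30 mm above where the reported TCP puts it. I'll raise the arm, open the jaws and measure that offset.

carry_out --commands '[{"tx": 0,"ty": 0,"tz": 0,"rx": 0,"ry": 0,"rz": 0,"jaw": 1},{"tx": 0,"ty": 0,"tz": 0,"rx": 0,"ry": 0,"rz": 0,"jaw": 1},{"tx": 0,"ty": 0,"tz": -0.02,"rx": 0,"ry": 0,"rz": 0,"jaw": 1},{"tx": 0,"ty": 0,"tz": -0.07,"rx": 0,"ry": 0,"rz": 0,"jaw": 1},{"tx": 0.03,"ty": 0,"tz": -0.12,"rx": 0,"ry": 0,"rz": 0,"jaw": 1},{"tx": 0.06,"ty": 0,"tz": -0.16,"rx": 0,"ry": 0,"rz": 0,"jaw": 1},{"tx": 0.09,"ty": 0,"tz": -0.17,"rx": 0,"ry": 0,"rz": 0,"jaw": 1},{"tx": 0.11,"ty": 0,"tz": -0.17,"rx": 0,"ry": 0,"rz": 0,"jaw": 1},{"tx": 0.12,"ty": 0,"tz": -0.17,"rx": 0,"ry": 0,"rz": 0,"jaw": 1},{"tx": 0.12,"ty": 0,"tz": -0.17,"rx": 0,"ry": 0,"rz": 0,"jaw": 1}]'

```text
time: 8.82
position: [0.4688, 0.3481, 0.1967]
tool_rot: [2.338, 2.098, -0.004]
ft_force: [-0.9, 0.2, -0.3]
grip_width: 0.999
```

```bash
python3 - <<'E'
from h import *
i=snap("top","t10");j=snap("scene","s10")
s=ctrl.get_state();print(s['time'],s['position'],s['grip_width'],s['ft_force'])
t=np.array(s['position']);R=Ro.from_rotvec(s['tool_rot']).as_matrix();jd=R[:,1];zz=-R[:,2]
for n,im in(("scene",j),("top",i)):
    P=np.array([t]+[t+sg*jd*w+zz*z for w in(.0435,.0585) for sg in(1,-1) for z in(0,.03)])
    p=proj(n,P);print(n,p.round(1).tolist())
    x0,y0=[int(v) for v in p.mean(0)-[30,40]];S=6
    c=cv2.convertScaleAbs(cv2.resize(im[y0:y0+80,x0:x0+64],None,fx=S,fy=S,interpolation=cv2.INTER_CUBIC),alpha=1.8,beta=25)
    for k,q in enumerate(p):
        q=((q-[x0,y0]+.5)*S).astype(int);cv2.circle(c,tuple(int(v) for v in q),3,(0,0,255) if k<1 else((0,255,0) if k<5 else (0,255,255)),1)
    print(x0,y0);cv2.imwrite(f"pics/c10{n}.png",c)
cv2.imwrite("pics/c10.png",np.hstack([cv2.imread("pics/c10scene.png"),cv2.imread("pics/c10top.png")]))
E
```

```text
8.925 [0.46922304 0.34721096 0.19736804] 1.003024082027497 [ 0.13067006 -0.24936041 -0.99984023]
scene [[340.9, 210.8], [330.4, 218.9], [332.0, 213.0], [351.1, 203.0], [353.1, 196.9], [326.7, 221.8], [328.3, 215.9], [354.5, 200.3], [356.6, 194.2]]
311 168
top [[148.3, 212.7], [150.4, 197.1], [146.9, 195.7], [146.2, 228.5], [142.5, 228.1], [151.2, 191.7], [147.7, 190.2], [145.4, 234.0], [141.7, 233.8]]
116 172
```

View pics/c10.png

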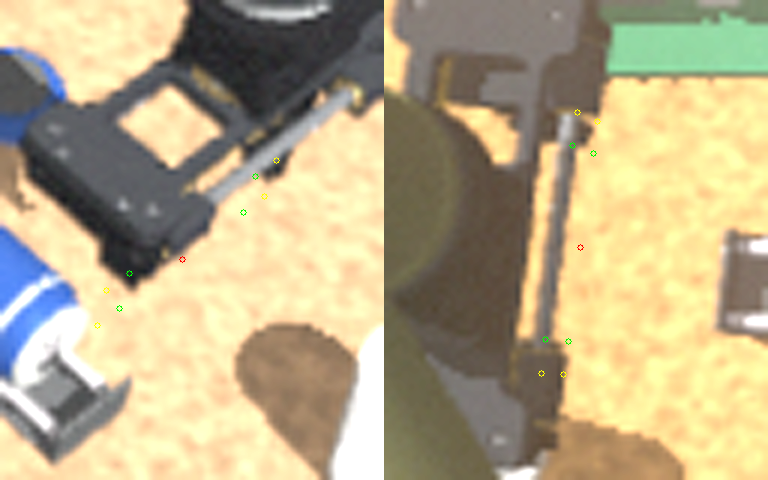

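```bash
python3 - <<'E'
from h import *
s=ctrl.get_state();t=np.array(s['position']);R=Ro.from_rotvec(s['tool_rot']).as_matrix()
out=[]
for off in(0,.025):
    im=cv2.imread("pics/s10.png");x0,y0,S=290,130,6
    c=cv2.convertScaleAbs(cv2.resize(im[y0:y0+100,x0:x0+65+0],None,fx=S,fy=S,interpolation=cv2.INTER_CUBIC),alpha=1.8,beta=25)
    def pt(x,y,z,col):
        q=proj("scene",t+R@np.array([x,y,-z-off]))[0];q=((q-[x0,y0]+.5)*S).astype(int);cv2.circle(c,(int(q[0]),int(q[1])),3,col,-1)
    for x in(-.0375,.0375):
        for y in(-.095,.095): pt(x,y,.07,(0,0,255))
    for x in(-.0095,.0095):
        for y in(-.0585,-.0435,.0435,.0585): pt(x,y,0,(0,255,0))
    out.append(c)
cv2.imwrite("pics/c11.png",np.hstack(out))
E
```

```text
(no output)
```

View pics/c11.png

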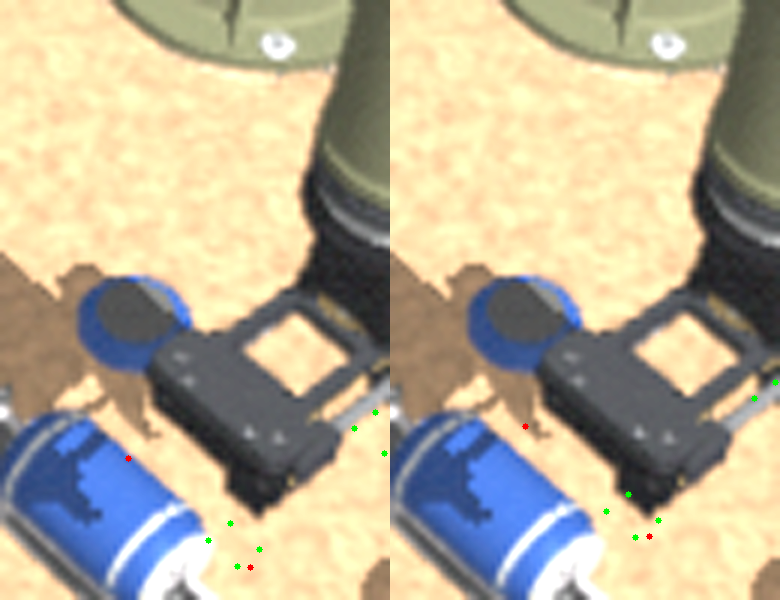

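Both the finger tip and the body lie about 40 mm above where the reported pose puts them. The chord contact gave 37 mm, so the two checks agree: the real tip is the reported TCP plus about 38 mm in z. Being constant, it cancels between picking and placing, so I just need to command about 38 mm deeper.

```bash
python3 - <<'E'
from h import *
go(.453,.231,.060,np.radians(-6));go(.453,.231,-.004,np.radians(-6))
E
```

```text
shift [-0.1171 -0.0034  0.1376] turn [-0.0006  0.0016 -0.0047]
shift [-0.117  -0.0033  0.2016] turn [-0.0006  0.0016 -0.0047]
```

carry_out --commands '[{"tx": -0.03,"ty": 0,"tz": 0,"rx": 0,"ry": 0,"rz": 0,"jaw": 1},{"tx": -0.08,"ty": -0.003,"tz": 0.01,"rx": 0,"ry": 0,"rz": -0.005,"jaw": 1},{"tx": -0.11,"ty": -0.003,"tz": 0.04,"rx": 0,"ry": 0,"rz": -0.005,"jaw": 1},{"tx": -0.117,"ty": -0.003,"tz": 0.08,"rx": 0,"ry": 0,"rz": -0.005,"jaw": 1},{"tx": -0.117,"ty": -0.003,"tz": 0.12,"rx": 0,"ry": 0,"rz": -0.005,"jaw": 1},{"tx": -0.117,"ty": -0.003,"tz": 0.15,"rx": 0,"ry": 0,"rz": -0.005,"jaw": 1},{"tx": -0.117,"ty": -0.003,"tz": 0.165,"rx": 0,"ry": 0,"rz": -0.005,"jaw": 1},{"tx": -0.117,"ty": -0.003,"tz": 0.175,"rx": 0,"ry": 0,"rz": -0.005,"jaw": 1},{"tx": -0.117,"ty": -0.003,"tz": 0.175,"rx": 0,"ry": 0,"rz": -0.005,"jaw": 1}]'

```text
time: 10.05
position: [0.4537, 0.2326, 0.0233]
tool_rot: [2.333, 2.104, 0.0]
ft_force: [-0.6, -0.1, -0.2]
grip_width: 1.0
```

carry_out --commands '[{"tx": 0,"ty": 0,"tz": 0.008,"rx": 0,"ry": 0,"rz": 0,"jaw": 1},{"tx": 0,"ty": 0,"tz": 0.016,"rx": 0,"ry": 0,"rz": 0,"jaw": 1},{"tx": 0,"ty": 0,"tz": 0.016,"rx": 0,"ry": 0,"rz": 0,"jaw": 1}]'

```text
time: 10.42
position: [0.453, 0.2324, 0.0066]
tool_rot: [-2.333, -2.104, 0.002]
ft_force: [0.4, -0.3, -0.3]
grip_width: 1.0
```

carry_out --commands '[{"tx": 0,"ty": 0,"tz": 0.008,"rx": 0,"ry": 0,"rz": 0,"jaw": 1},{"tx": 0,"ty": 0,"tz": 0.01,"rx": 0,"ry": 0,"rz": 0,"jaw": 1},{"tx": 0,"ty": 0,"tz": 0.01,"rx": 0,"ry": 0,"rz": 0,"jaw": 0.78},{"tx": 0,"ty": 0,"tz": 0.01,"rx": 0,"ry": 0,"rz": 0,"jaw": 0.72},{"tx": 0,"ty": 0,"tz": 0.01,"rx": 0,"ry": 0,"rz": 0,"jaw": 0.7},{"tx": 0,"ty": 0,"tz": 0.01,"rx": 0,"ry": 0,"rz": 0,"jaw": 0.7},{"tx": 0,"ty": 0,"tz": 0.01,"rx": 0,"ry": 0,"rz": 0,"jaw": 0.7}]' --grip_force 3

```text
time: 11.3
position: [0.4542, 0.2329, -0.0024]
tool_rot: [2.333, 2.104, 0.002]
ft_force: [2.2, 0.2, 1.8]
grip_width: 0.759
```

It stopped at 0.759, which is 66 mm and exactly the can's diameter. Next I lift and carry it to the small rest.

carry_out --commands '[{"tx": 0,"ty": 0,"tz": -0.01,"rx": 0,"ry": 0,"rz": 0,"jaw": 0.7},{"tx": 0,"ty": 0,"tz": -0.04,"rx": 0,"ry": 0,"rz": 0,"jaw": 0.7},{"tx": 0,"ty": 0,"tz": -0.08,"rx": 0,"ry": 0,"rz": 0,"jaw": 0.7},{"tx": 0,"ty": 0,"tz": -0.1,"rx": 0,"ry": 0,"rz": 0,"jaw": 0.7},{"tx": 0,"ty": 0,"tz": -0.1,"rx": 0,"ry": 0,"rz": 0,"jaw": 0.7}]' --grip_force 4

```text
time: 11.92
position: [0.4545, 0.2336, 0.0991]
tool_rot: [-2.332, -2.104, -0.006]
ft_force: [0.3, 0.3, -0.3]
grip_width: 0.754
```

```bash
python3 - <<'E'
from h import *
s=ctrl.get_state();print(s['time'],s['position'],s['grip_width'],s['ft_force'])
go(.4435,-.227,.1,np.radians(-10.8))
E
```

```text
11.925 [0.45445327 0.23358653 0.0991314 ] 0.75394651663946 [ 0.25693911  0.26840745 -0.34440726]
shift [-0.4593  0.0363 -0.0021] turn [ 0.0023 -0.003   0.0858]
```

carry_out --commands '[{"tx": -0.015,"ty": 0.001,"tz": 0,"rx": 0,"ry": 0,"rz": 0.003,"jaw": 0.7},{"tx": -0.05,"ty": 0.004,"tz": 0,"rx": 0,"ry": 0,"rz": 0.01,"jaw": 0.7},{"tx": -0.1,"ty": 0.008,"tz": 0,"rx": 0,"ry": 0,"rz": 0.02,"jaw": 0.7},{"tx": -0.15,"ty": 0.012,"tz": 0,"rx": 0,"ry": 0,"rz": 0.03,"jaw": 0.7},{"tx": -0.2,"ty": 0.016,"tz": 0,"rx": 0,"ry": 0,"rz": 0.04,"jaw": 0.7},{"tx": -0.25,"ty": 0.02,"tz": 0,"rx": 0,"ry": 0,"rz": 0.05,"jaw": 0.7},{"tx": -0.3,"ty": 0.024,"tz": 0,"rx": 0,"ry": 0,"rz": 0.06,"jaw": 0.7},{"tx": -0.35,"ty": 0.028,"tz": 0,"rx": 0,"ry": 0,"rz": 0.07,"jaw": 0.7},{"tx": -0.4,"ty": 0.032,"tz": 0,"rx": 0,"ry": 0,"rz": 0.08,"jaw": 0.7},{"tx": -0.44,"ty": 0.035,"tz": 0,"rx": 0,"ry": 0,"rz": 0.085,"jaw": 0.7},{"tx": -0.459,"ty": 0.036,"tz": 0,"rx": 0,"ry": 0,"rz": 0.086,"jaw": 0.7},{"tx": -0.459,"ty": 0.036,"tz": 0,"rx": 0,"ry": 0,"rz": 0.086,"jaw": 0.7}]'

```text
time: 13.42
position: [0.4399, -0.2294, 0.096]
tool_rot: [-2.424, -1.995, 0.004]
ft_force: [-0.4, -0.2, -0.0]
grip_width: 0.758
```

```bash
python3 - <<'E'
from h import *
s=ctrl.get_state();print(s['time'],s['position'],s['grip_width'],s['ft_force'])
go(.4435,-.227,.0,np.radians(-10.8))
i=snap("top","t12");j=snap("scene","s12")
cv2.imwrite("pics/c12.png",np.hstack([cv2.resize(i[180:260,300:380],None,fx=4.8,fy=4.8),cv2.resize(j[95:175,165:245],None,fx=4.8,fy=4.8)]))
E
```

```text
13.425 [ 0.4398567  -0.2293978   0.09596459] 0.7584865640748876 [-0.38283435 -0.23791185 -0.01885776]
shift [0.0031 0.0034 0.096 ] turn [-0.0028  0.0008 -0.005 ]
```

View pics/c12.png

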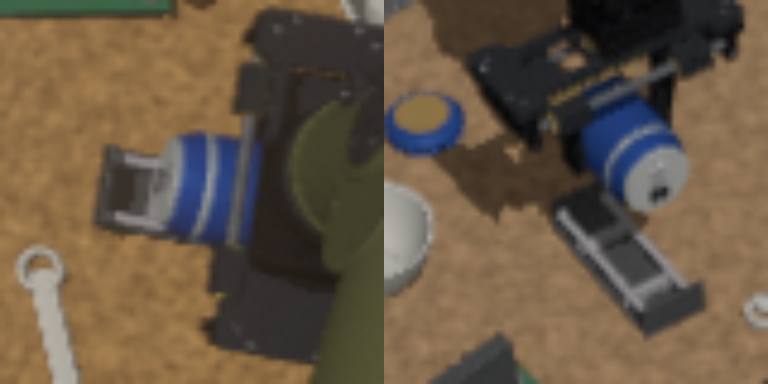

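```bash
python3 - <<'E'
from h import *
e=pz("scene",[222.3,132.2],.1454)[0];print(e)
d=np.array([np.cos(np.radians(79.2)),np.sin(np.radians(79.2)),0]);print('centre',e-d*.0575)
e2=pz("top",[300+190/4.8,180+188/4.8],.1454);print(e2)
# band mid in top: (210,188)
E
```

```text
[ 0.45297773 -0.17028544  0.1454    ]
centre [ 0.44220331 -0.22676695  0.1454    ]
[[ 0.44469644 -0.19001426  0.1454    ]]
```

carry_out --commands '[{"tx": -0.001,"ty": 0.002,"tz": 0.02,"rx": 0,"ry": 0,"rz": -0.005,"jaw": 0.7},{"tx": -0.001,"ty": 0.002,"tz": 0.05,"rx": 0,"ry": 0,"rz": -0.005,"jaw": 0.7},{"tx": -0.001,"ty": 0.002,"tz": 0.075,"rx": 0,"ry": 0,"rz": -0.005,"jaw": 0.7},{"tx": -0.001,"ty": 0.002,"tz": 0.09,"rx": 0,"ry": 0,"rz": -0.005,"jaw": 0.7},{"tx": -0.001,"ty": 0.002,"tz": 0.096,"rx": 0,"ry": 0,"rz": -0.005,"jaw": 0.7},{"tx": -0.001,"ty": 0.002,"tz": 0.097,"rx": 0,"ry": 0,"rz": -0.005,"jaw": 0.7},{"tx": -0.001,"ty": 0.002,"tz": 0.097,"rx": 0,"ry": 0,"rz": -0.005,"jaw": 0.7}]'

```text
time: 14.4
position: [0.4446, -0.229, 0.0008]
tool_rot: [2.415, 2.008, 0.002]
ft_force: [-0.1, -0.5, 0.3]
grip_width: 0.759
```

```bash
python3 - <<'E'
from h import *
s=ctrl.get_state();print(s['time'],s['position'],s['grip_width'],s['ft_force'])
j=snap("scene","s13")
cv2.imwrite("pics/c13.png",cv2.resize(j[115:185,170:250],None,fx=7,fy=7))
E
```

```text
14.4 [ 0.44458695 -0.22904771  0.00081027] 0.7593047082013571 [-0.05818645 -0.48686692  0.31747113]
```

View pics/c13.png

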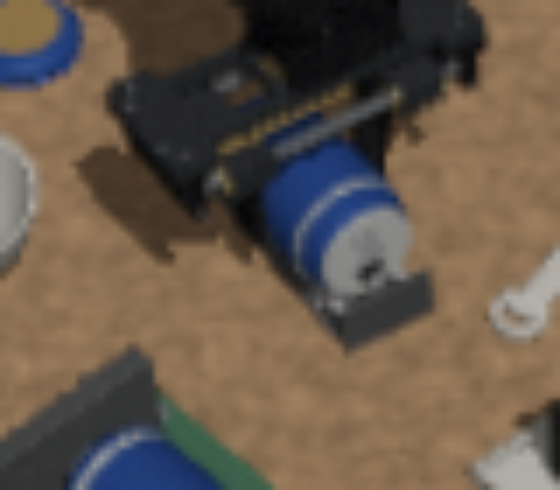

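```bash
python3 - <<'E'
from h import *
s=ctrl.get_state();print(s['time'],s['position'],s['grip_width'],s['ft_force'])
e=pz("scene",[222.7,150],.049)[0];print(e)
d=np.array([np.cos(np.radians(79.2)),np.sin(np.radians(79.2)),0]);print('centre',e-d*.0575)
print(proj("scene",np.array([.4435,-.229,.034])+d*.0685))
print('stop near inner', np.array([.4435,-.229,.034])+d*.0685)
E
```

```text
14.45 [ 0.44462388 -0.22909015  0.00085781] 0.7570704666326287 [-0.47326223 -0.7557709  -0.85347714]
[ 0.45298622 -0.17595935  0.049     ]
centre [ 0.44221179 -0.23244087  0.049     ]
[[224.89553878 155.16497382]]
stop near inner [ 0.45633562 -0.16171332  0.034     ]
```

The can's centre is within about 3 mm of the rest's middle, with ±11 mm available. I'll lower the last 3 mm, release and rise.

carry_out --commands '[{"tx": 0,"ty": 0,"tz": 0.002,"rx": 0,"ry": 0,"rz": 0,"jaw": 0.7},{"tx": 0,"ty": 0,"tz": 0.003,"rx": 0,"ry": 0,"rz": 0,"jaw": 0.8},{"tx": 0,"ty": 0,"tz": 0.003,"rx": 0,"ry": 0,"rz": 0,"jaw": 1},{"tx": 0,"ty": 0,"tz": 0.003,"rx": 0,"ry": 0,"rz": 0,"jaw": 1},{"tx": 0,"ty": 0,"tz": 0.003,"rx": 0,"ry": 0,"rz": 0,"jaw": 1},{"tx": 0,"ty": 0,"tz": -0.02,"rx": 0,"ry": 0,"rz": 0,"jaw": 1},{"tx": 0,"ty": 0,"tz": -0.06,"rx": 0,"ry": 0,"rz": 0,"jaw": 1},{"tx": 0,"ty": 0,"tz": -0.1,"rx": 0,"ry": 0,"rz": 0,"jaw": 1},{"tx": 0,"ty": 0,"tz": -0.12,"rx": 0,"ry": 0,"rz": 0,"jaw": 1},{"tx": 0,"ty": 0,"tz": -0.12,"rx": 0,"ry": 0,"rz": 0,"jaw": 1}]'

```text
time: 15.7
position: [0.4452, -0.2293, 0.1215]
tool_rot: [2.414, 2.007, 0.005]
ft_force: [0.4, -0.2, 0.1]
grip_width: 1.003
```

```bash
python3 - <<'E'
from h import *
s=ctrl.get_state();print(s['time'],s['position'],s['grip_width'],s['ft_force'])
go(.652,-.080,.12,np.radians(-.4))
j=snap("scene","s14")
cv2.imwrite("pics/c14.png",cv2.resize(j[115:185,170:250],None,fx=7,fy=7))
E
```

```text
15.7 [ 0.44521954 -0.22927089  0.12149831] 1.003021154070682 [ 0.42014169 -0.1891278   0.11283878]
shift [0.1845 0.176  0.0023] turn [ 0.0037 -0.0004 -0.1768]
```

View pics/c14.png

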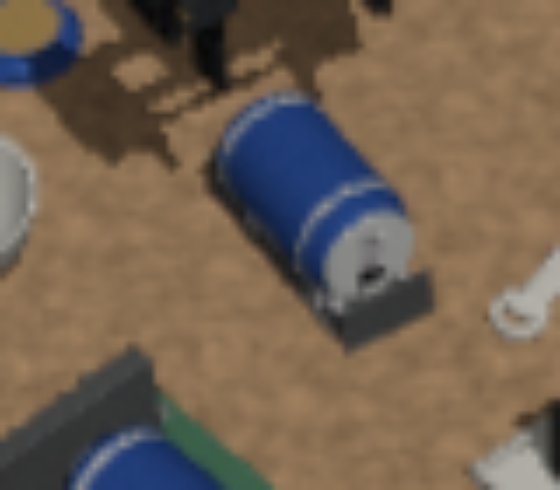

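The short can lies in the small rest. Next is the tall can in the trough.

carry_out --commands '[{"tx": 0.02,"ty": 0.02,"tz": 0,"rx": 0,"ry": 0,"rz": -0.02,"jaw": 1},{"tx": 0.06,"ty": 0.057,"tz": 0,"rx": 0,"ry": 0,"rz": -0.06,"jaw": 1},{"tx": 0.1,"ty": 0.095,"tz": 0,"rx": 0,"ry": 0,"rz": -0.1,"jaw": 1},{"tx": 0.14,"ty": 0.134,"tz": 0,"rx": 0,"ry": 0,"rz": -0.14,"jaw": 1},{"tx": 0.17,"ty": 0.163,"tz": 0,"rx": 0,"ry": 0,"rz": -0.17,"jaw": 1},{"tx": 0.184,"ty": 0.176,"tz": 0.002,"rx": 0,"ry": 0,"rz": -0.177,"jaw": 1},{"tx": 0.184,"ty": 0.176,"tz": 0.002,"rx": 0,"ry": 0,"rz": -0.177,"jaw": 1},{"tx": 0.184,"ty": 0.176,"tz": 0.03,"rx": 0,"ry": 0,"rz": -0.177,"jaw": 1},{"tx": 0.184,"ty": 0.176,"tz": 0.05,"rx": 0,"ry": 0,"rz": -0.177,"jaw": 1},{"tx": 0.184,"ty": 0.176,"tz": 0.05,"rx": 0,"ry": 0,"rz": -0.177,"jaw": 1}]'

```text
time: 17.0
position: [0.6482, -0.0811, 0.0684]
tool_rot: [-2.229, -2.209, 0.004]
ft_force: [-0.6, 0.1, 0.2]
grip_width: 0.997
```

```bash
python3 - <<'E'
from h import *
s=ctrl.get_state();print(s['time'],s['position'],s['grip_width'],s['ft_force'])
go(.652,-.080,.006,np.radians(-.4))
j=snap("scene","s15");i=snap("top","t15")
cv2.imwrite("pics/c15.png",np.hstack([cv2.resize(j[135:235,140:240],None,fx=4,fy=4),cv2.resize(i[100:200,240:340],None,fx=4,fy=4)]))
E
```

```text
17.0 [ 0.64816162 -0.08113631  0.0683911 ] 0.9966451448834149 [-0.55663853  0.14810554  0.24267478]
shift [0.0012 0.0041 0.0624] turn [-0.0039 -0.0002 -0.002 ]
```

View pics/c15.png

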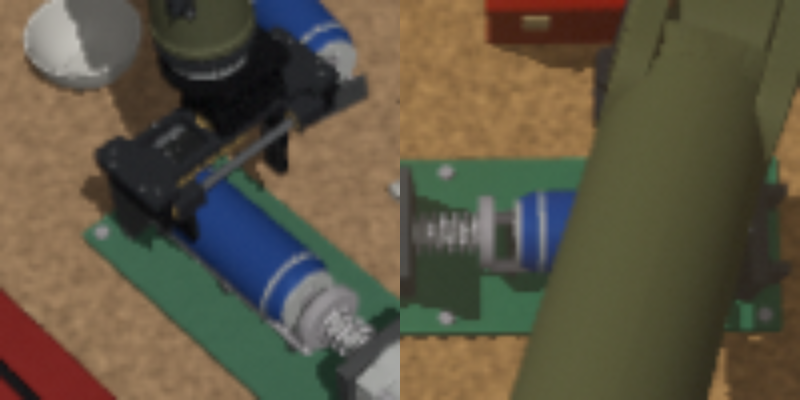

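The fingers straddle the can. Descending.

carry_out --commands '[{"tx": 0.001,"ty": 0.003,"tz": 0.015,"rx": 0,"ry": 0,"rz": 0,"jaw": 1},{"tx": 0.001,"ty": 0.003,"tz": 0.035,"rx": 0,"ry": 0,"rz": 0,"jaw": 1},{"tx": 0.001,"ty": 0.003,"tz": 0.05,"rx": 0,"ry": 0,"rz": 0,"jaw": 1},{"tx": 0.001,"ty": 0.003,"tz": 0.058,"rx": 0,"ry": 0,"rz": 0,"jaw": 1},{"tx": 0.001,"ty": 0.003,"tz": 0.062,"rx": 0,"ry": 0,"rz": 0,"jaw": 1},{"tx": 0.001,"ty": 0.003,"tz": 0.062,"rx": 0,"ry": 0,"rz": 0,"jaw": 1},{"tx": 0.001,"ty": 0.003,"tz": 0.062,"rx": 0,"ry": 0,"rz": 0,"jaw": 0.8},{"tx": 0.001,"ty": 0.003,"tz": 0.062,"rx": 0,"ry": 0,"rz": 0,"jaw": 0.72},{"tx": 0.001,"ty": 0.003,"tz": 0.062,"rx": 0,"ry": 0,"rz": 0,"jaw": 0.7},{"tx": 0.001,"ty": 0.003,"tz": 0.062,"rx": 0,"ry": 0,"rz": 0,"jaw": 0.7},{"tx": 0.001,"ty": 0.003,"tz": 0.062,"rx": 0,"ry": 0,"rz": 0,"jaw": 0.7},{"tx": 0.001,"ty": 0.003,"tz": 0.062,"rx": 0,"ry": 0,"rz": 0,"jaw": 0.7}]' --grip_force 4

```text
time: 18.6
position: [0.6515, -0.0792, 0.0082]
tool_rot: [-2.227, -2.211, 0.004]
ft_force: [-5.3, 0.8, 3.8]
grip_width: 0.756
```

carry_out --commands '[{"tx": 0,"ty": 0,"tz": -0.005,"rx": 0,"ry": 0,"rz": 0,"jaw": 0.7},{"tx": 0,"ty": 0,"tz": -0.02,"rx": 0,"ry": 0,"rz": 0,"jaw": 0.7},{"tx": 0,"ty": 0,"tz": -0.05,"rx": 0,"ry": 0,"rz": 0,"jaw": 0.7},{"tx": 0,"ty": 0,"tz": -0.08,"rx": 0,"ry": 0,"rz": 0,"jaw": 0.7},{"tx": 0,"ty": 0,"tz": -0.11,"rx": 0,"ry": 0,"rz": 0,"jaw": 0.7},{"tx": 0,"ty": 0,"tz": -0.12,"rx": 0,"ry": 0,"rz": 0,"jaw": 0.7},{"tx": 0,"ty": 0,"tz": -0.12,"rx": 0,"ry": 0,"rz": 0,"jaw": 0.7}]' --grip_force 4

```text
time: 19.48
position: [0.6542, -0.0793, 0.1289]
tool_rot: [2.228, 2.213, 0.002]
ft_force: [-0.2, 0.2, -1.4]
grip_width: 0.761
```

```bash
python3 - <<'E'
from h import *
s=ctrl.get_state();print(s['time'],s['position'],s['grip_width'],s['ft_force'])
go(.455,.2265,.125,np.radians(-5.8))
j=snap("scene","s16")
cv2.imwrite("pics/c16.png",cv2.resize(j[120:220,150:250],None,fx=5,fy=5))
E
```

```text
19.475 [ 0.65417758 -0.07925602  0.12891524] 0.7605744535978732 [-0.22033482  0.23477068 -1.37050122]
shift [ 0.3044 -0.2013  0.0036] turn [ 0.0017 -0.0003  0.0943]
```

View pics/c16.png

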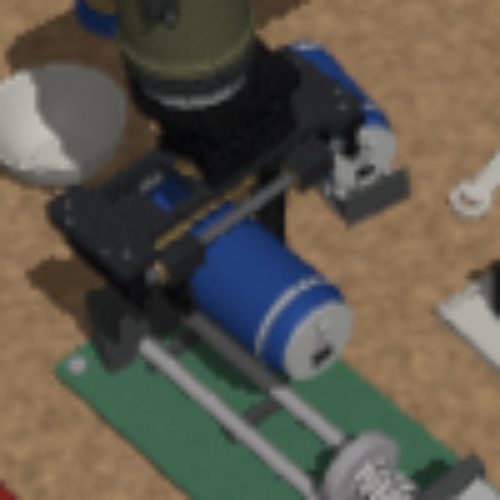

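```bash
python3 - <<'E'
from h import *
e=pz("scene",[213.1,187.9],.1763)[0];print(e,e-np.array([.007,1,0])*.084)
E
```

```text
[0.65879218 0.00840181 0.1763    ] [ 0.65820418 -0.07559819  0.1763    ]
```

carry_out --commands '[{"tx": 0.015,"ty": -0.01,"tz": 0,"rx": 0,"ry": 0,"rz": 0.005,"jaw": 0.7},{"tx": 0.05,"ty": -0.033,"tz": 0,"rx": 0,"ry": 0,"rz": 0.015,"jaw": 0.7},{"tx": 0.09,"ty": -0.06,"tz": 0,"rx": 0,"ry": 0,"rz": 0.03,"jaw": 0.7},{"tx": 0.13,"ty": -0.086,"tz": 0,"rx": 0,"ry": 0,"rz": 0.04,"jaw": 0.7},{"tx": 0.17,"ty": -0.112,"tz": 0,"rx": 0,"ry": 0,"rz": 0.055,"jaw": 0.7},{"tx": 0.21,"ty": -0.139,"tz": 0,"rx": 0,"ry": 0,"rz": 0.065,"jaw": 0.7},{"tx": 0.25,"ty": -0.165,"tz": 0,"rx": 0,"ry": 0,"rz": 0.08,"jaw": 0.7},{"tx": 0.285,"ty": -0.188,"tz": 0,"rx": 0,"ry": 0,"rz": 0.09,"jaw": 0.7},{"tx": 0.3,"ty": -0.199,"tz": 0,"rx": 0,"ry": 0,"rz": 0.094,"jaw": 0.7},{"tx": 0.304,"ty": -0.201,"tz": 0,"rx": 0,"ry": 0,"rz": 0.094,"jaw": 0.7},{"tx": 0.304,"ty": -0.201,"tz": 0,"rx": 0,"ry": 0,"rz": 0.094,"jaw": 0.7},{"tx": 0.304,"ty": -0.201,"tz": 0,"rx": 0,"ry": 0,"rz": 0.094,"jaw": 0.7}]'

```text
time: 21.02
position: [0.4552, 0.225, 0.128]
tool_rot: [2.332, 2.104, -0.0]
ft_force: [0.3, -0.0, -1.1]
grip_width: 0.762
```

```bash
python3 - <<'E'
from h import *
s=ctrl.get_state();print(s['time'],s['position'],s['grip_width'],s['ft_force'])
go(.455,.2265,.00,np.radians(-5.8))
j=snap("scene","s17");i=snap("top","t17")
cv2.imwrite("pics/c17.png",np.hstack([cv2.resize(j[150:250,260:360],None,fx=4,fy=4),cv2.resize(i[170:270,160:260],None,fx=4,fy=4)]))
E
```

```text
21.025 [0.45521114 0.22498096 0.12800372] 0.761967554793988 [ 0.27433512 -0.04442749 -1.09185795]
shift [ 0.0016 -0.0004  0.128 ] turn [ 0.0001  0.0005 -0.0016]
```

View pics/c17.png

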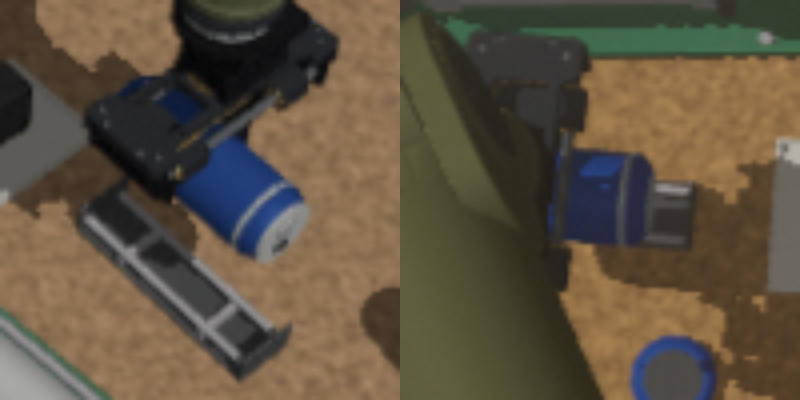

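```bash
python3 - <<'E'
from h import *
e=pz("scene",[330,207.3],.1754)[0];d=np.array([np.cos(np.radians(84.2)),np.sin(np.radians(84.2)),0]);print('can',e,e-d*.084)
for z in(.012,.02):print('bars mid',pz("scene",[305.6,220.3],z))
j=cv2.imread("pics/s17.png");cv2.imwrite("pics/c18.png",cv2.resize(j[195:247,275:337],None,fx=12,fy=11.5,interpolation=cv2.INTER_CUBIC))
E
```

```text
can [0.4665088  0.31024042 0.1754    ] [0.45802007 0.22667044 0.1754    ]
bars mid [[0.45806063 0.23218761 0.012     ]]
bars mid [[0.46267573 0.2348959  0.02      ]]
```

View pics/c18.png

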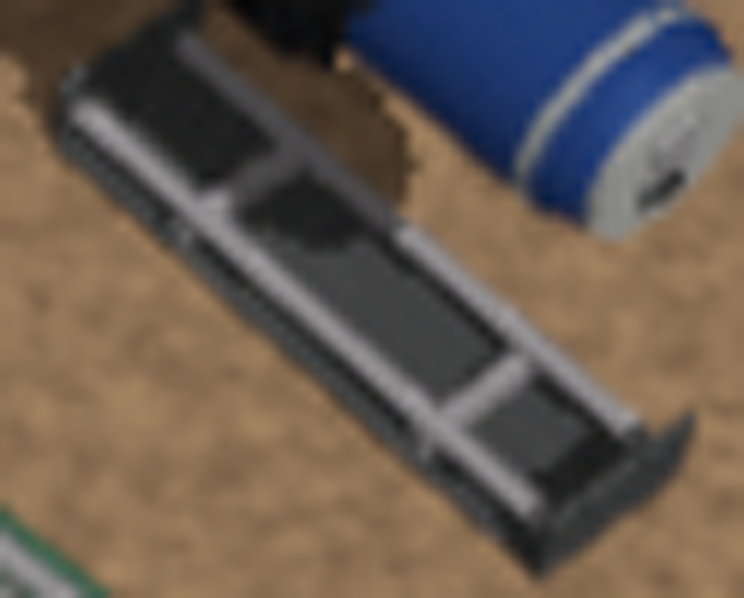

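```bash
python3 - <<'E'
from h import *
P=np.array([(80,108),(185,38),(538,510),(640,430)],float);P=(P+.5)/[12,11.5]-.5+[275,195]
q=pz("scene",P,.02)[:,:2];print(q.round(4))
f=q[:2].mean(0);n=q[2:].mean(0);dd=(n-f)/np.linalg.norm(n-f);print(np.degrees(np.arctan2(dd[1],dd[0])),np.linalg.norm(n-f),f+dd*.095)
B=np.array([(250,180),(490,390)],float);B=(B+.5)/[12,11.5]-.5+[275,195];print(pz("scene",B,.018).round(4),pz("scene",B.mean(0),.018))
E
```

```text
[[0.4692 0.1317]
 [0.4285 0.1364]
 [0.4871 0.3126]
 [0.447  0.3163]]
84.23766917133433 0.18133799666153386 [0.45839326 0.2285707 ]
[[0.454  0.183  0.018 ]
 [0.4639 0.2779 0.018 ]] [[0.45903383 0.23119567 0.018     ]]
```

The rest's centre is (0.458, 0.229) and the held can's is (0.458, 0.2267), both from the same camera. I'll shift 3 mm along, then lower and release.

carry_out --commands '[{"tx": 0.003,"ty": 0,"tz": 0.02,"rx": 0,"ry": 0,"rz": 0,"jaw": 0.7},{"tx": 0.003,"ty": 0,"tz": 0.06,"rx": 0,"ry": 0,"rz": 0,"jaw": 0.7},{"tx": 0.003,"ty": 0,"tz": 0.095,"rx": 0,"ry": 0,"rz": 0,"jaw": 0.7},{"tx": 0.003,"ty": 0,"tz": 0.115,"rx": 0,"ry": 0,"rz": 0,"jaw": 0.7},{"tx": 0.003,"ty": 0,"tz": 0.122,"rx": 0,"ry": 0,"rz": 0,"jaw": 0.7},{"tx": 0.003,"ty": 0,"tz": 0.125,"rx": 0,"ry": 0,"rz": 0,"jaw": 0.7},{"tx": 0.003,"ty": 0,"tz": 0.126,"rx": 0,"ry": 0,"rz": 0,"jaw": 0.7},{"tx": 0.003,"ty": 0,"tz": 0.126,"rx": 0,"ry": 0,"rz": 0,"jaw": 0.7}]'

```text
time: 22.12
position: [0.4556, 0.2295, 0.0029]
tool_rot: [-2.331, -2.106, -0.002]
ft_force: [-0.2, 0.4, 0.1]
grip_width: 0.758
```

```bash
python3 - <<'E'
from h import *
s=ctrl.get_state();print(s['time'],s['position'],s['grip_width'],s['ft_force'])
j=snap("scene","s19")
cv2.imwrite("pics/c19.png",cv2.resize(j[180:250,270:350],None,fx=7,fy=7))
E
```

```text
22.125 [0.45559818 0.22950476 0.00288083] 0.7576925452538946 [-0.19252456  0.44245499  0.14940951]
```

View pics/c19.png

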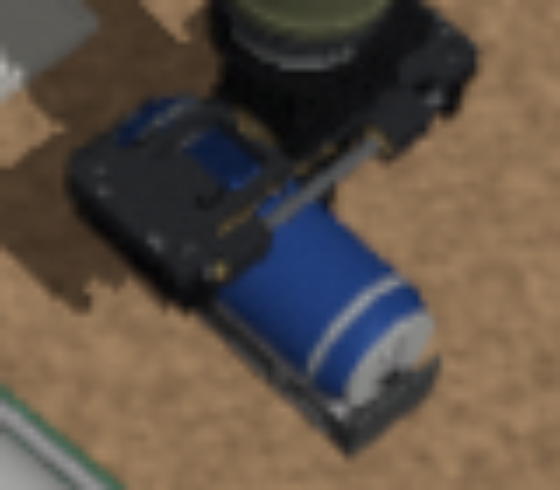

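The can sits between the end stops. I'll lower it onto the rails and release.

carry_out --commands '[{"tx": 0,"ty": 0,"tz": 0.003,"rx": 0,"ry": 0,"rz": 0,"jaw": 0.7},{"tx": 0,"ty": 0,"tz": 0.004,"rx": 0,"ry": 0,"rz": 0,"jaw": 0.7},{"tx": 0,"ty": 0,"tz": 0.004,"rx": 0,"ry": 0,"rz": 0,"jaw": 0.8},{"tx": 0,"ty": 0,"tz": 0.004,"rx": 0,"ry": 0,"rz": 0,"jaw": 1},{"tx": 0,"ty": 0,"tz": 0.004,"rx": 0,"ry": 0,"rz": 0,"jaw": 1},{"tx": 0,"ty": 0,"tz": 0.004,"rx": 0,"ry": 0,"rz": 0,"jaw": 1},{"tx": 0,"ty": 0,"tz": -0.02,"rx": 0,"ry": 0,"rz": 0,"jaw": 1},{"tx": 0,"ty": 0,"tz": -0.06,"rx": 0,"ry": 0,"rz": 0,"jaw": 1},{"tx": 0,"ty": 0,"tz": -0.1,"rx": 0,"ry": 0,"rz": 0,"jaw": 1},{"tx": 0,"ty": 0,"tz": -0.12,"rx": 0,"ry": 0,"rz": 0,"jaw": 1},{"tx": 0,"ty": 0,"tz": -0.12,"rx": 0,"ry": 0,"rz": 0,"jaw": 1}]'

```text
time: 23.55
position: [0.4563, 0.2298, 0.1237]
tool_rot: [-2.331, -2.106, -0.006]
ft_force: [-0.3, -0.0, -0.3]
grip_width: 0.999
```

```bash
python3 - <<'E'
from h import *
s=ctrl.get_state();print(s['time'],s['position'],s['grip_width'],s['ft_force'])
go(.4445,-.001,.12,np.radians(-7))
j=snap("scene","s20");i=snap("top","t20")
cv2.imwrite("pics/c20.png",np.hstack([cv2.resize(j[170:250,260:350],None,fx=4.4,fy=4.4),cv2.resize(i[195:275,180:270],None,fx=4.4,fy=4.4)]))
# block orientation from first pictures
im=cv2.imread("pics/top0.png");g=im[:,:,:].max(2);m=(g<50).astype(np.uint8);m[:]=m*0 if False else m
M=np.zeros_like(m);M[205:240,258:288]=m[205:240,258:288]
c=max(cv2.findContours(M,0,2)[0],key=cv2.contourArea);r=cv2.minAreaRect(c);b=pz("top",cv2.boxPoints(r),.063);print(r,b.round(4)[:,:2])
im=cv2.imread("pics/scene0.png")
cv2.imwrite("pics/c20b.png",np.hstack([cv2.convertScaleAbs(cv2.resize(im[160:195,242:277],None,fx=11,fy=11,interpolation=cv2.INTER_CUBIC),alpha=3),cv2.convertScaleAbs(cv2.resize(cv2.imread("pics/top0.png")[207:242,257:292],None,fx=11,fy=11,interpolation=cv2.INTER_CUBIC),alpha=2)]))
E
```

```text
23.55 [0.45626086 0.22983768 0.12366467] 0.9985289533909867 [-0.25350374 -0.01287951 -0.29884319]
shift [-0.2309  0.0116  0.003 ] turn [ 0.0025 -0.0029  0.0212]Traceback (most recent call last):
  File "<stdin>", line 9, in <module>
ValueError: max() iterable argument is empty
```

View pics/c20.png

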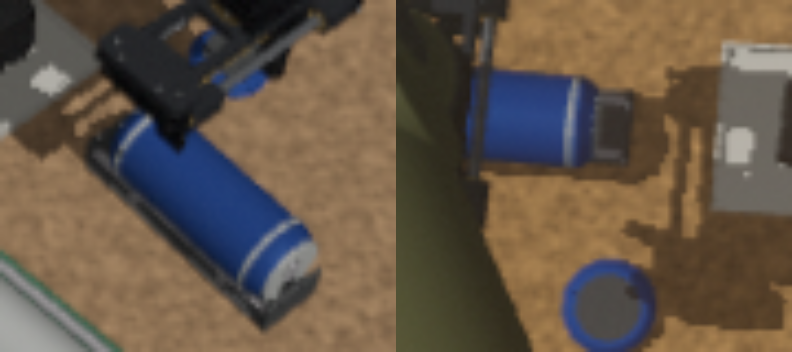

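The tall can lies in the long rest. I'll refine the block's pose.

```bash
python3 - <<'E'
from h import *
im=cv2.imread("pics/scene0.png")
cv2.imwrite("pics/c20b.png",np.hstack([cv2.convertScaleAbs(cv2.resize(im[160:195,242:277],None,fx=11,fy=11,interpolation=cv2.INTER_CUBIC),alpha=3),cv2.convertScaleAbs(cv2.resize(cv2.imread("pics/top0.png")[207:242,257:292],None,fx=11,fy=11,interpolation=cv2.INTER_CUBIC),alpha=2)]))
E
```

```text
(no output)
```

View pics/c20b.png

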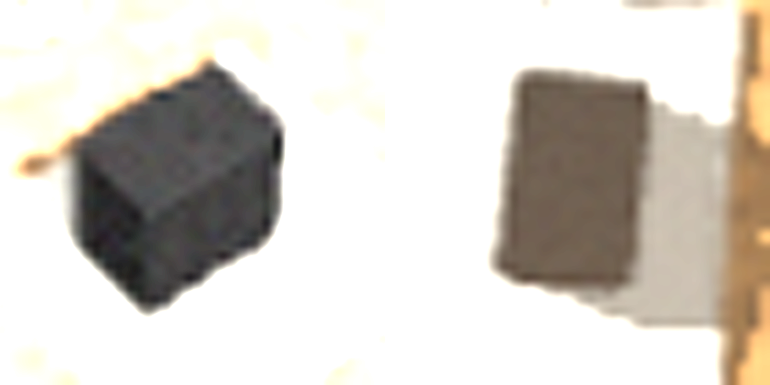

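```bash
python3 - <<'E'
from h import *
f=lambda P,o:(np.array(P,float)+.5)/11-.5+o
a=pz("scene",f([(78,148),(210,62),(283,125),(148,215)],[242,160]),.063)[:,:2]
b=pz("top",f([(133,72),(263,85),(245,288),(110,266)],[257,207]),.063)[:,:2]
an=lambda v:np.degrees(np.arctan2(v[1],v[0]))
print(a.round(4),a.mean(0),an(a[0]-a[1]),an(a[3]-a[2]), an(a[2]-a[1]),an(a[3]-a[0]))
print(b.round(4),b.mean(0),an(b[0]-b[3]),an(b[1]-b[2]),an(b[0]-b[1]),an(b[3]-b[2]))
E
```

```text
[[ 0.4736 -0.0206]
 [ 0.4179 -0.0151]
 [ 0.421   0.02  ]
 [ 0.4779  0.0145]] [ 4.47579606e-01 -3.22355572e-04] -5.619345027766265 -5.526380316956468 84.95104163465442 83.05055136245478
[[ 0.4723  0.0129]
 [ 0.4679 -0.024 ]
 [ 0.4105 -0.0175]
 [ 0.4174  0.0206]] [ 0.44203946 -0.00198829] -7.963148552029347 -6.53243730074359 83.24097627497189 79.75200785639515
```

carry_out --commands '[{"tx": -0.02,"ty": 0.001,"tz": 0,"rx": 0,"ry": 0,"rz": 0,"jaw": 1},{"tx": -0.06,"ty": 0.003,"tz": 0,"rx": 0,"ry": 0,"rz": 0,"jaw": 1},{"tx": -0.11,"ty": 0.006,"tz": 0,"rx": 0,"ry": 0,"rz": 0,"jaw": 1},{"tx": -0.16,"ty": 0.009,"tz": 0,"rx": 0,"ry": 0,"rz": 0.009,"jaw": 1},{"tx": -0.2,"ty": 0.01,"tz": 0,"rx": 0,"ry": 0,"rz": 0.009,"jaw": 1},{"tx": -0.225,"ty": 0.011,"tz": 0,"rx": 0,"ry": 0,"rz": 0.009,"jaw": 1},{"tx": -0.231,"ty": 0.011,"tz": 0,"rx": 0,"ry": 0,"rz": 0.009,"jaw": 1},{"tx": -0.231,"ty": 0.011,"tz": 0.03,"rx": 0,"ry": 0,"rz": 0.009,"jaw": 1},{"tx": -0.231,"ty": 0.011,"tz": 0.06,"rx": 0,"ry": 0,"rz": 0.009,"jaw": 1},{"tx": -0.231,"ty": 0.011,"tz": 0.08,"rx": 0,"ry": 0,"rz": 0.009,"jaw": 1},{"tx": -0.231,"ty": 0.011,"tz": 0.08,"rx": 0,"ry": 0,"rz": 0.009,"jaw": 1}]'

```text
time: 25.02
position: [0.4407, -0.0018, 0.0405]
tool_rot: [-2.338, -2.096, 0.007]
ft_force: [0.5, -0.2, 1.0]
grip_width: 0.997
```

```bash
python3 - <<'E'
from h import *
s=ctrl.get_state();print(s['time'],s['position'],s['grip_width'],s['ft_force'])
go(.445,-.0015,-.011,np.radians(-6.3))
j=snap("scene","s21");i=snap("top","t21")
cv2.imwrite("pics/c21.png",np.hstack([cv2.resize(j[140:220,210:300],None,fx=4.4,fy=4.4),cv2.resize(i[185:265,230:320],None,fx=4.4,fy=4.4)]))
E
```

```text
25.025 [ 0.44067443 -0.00179183  0.04050395] 0.996682115445506 [ 0.45877456 -0.15717544  0.95413879]
shift [0.0009 0.0045 0.0515] turn [-0.0038  0.0023  0.0007]
```

View pics/c21.png

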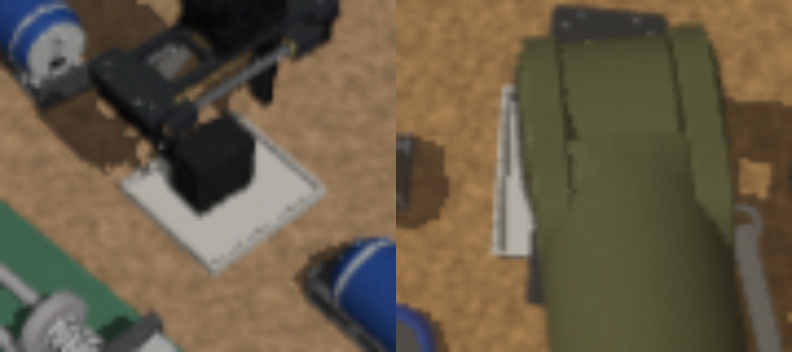

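```bash
python3 - <<'E'
from h import *
s=ctrl.get_state();t=np.array(s['position'])+[0,0,.038]
im=cv2.imread("pics/s21.png");x0,y0,S=230,150,10
c=cv2.convertScaleAbs(cv2.resize(im[y0:y0+55,x0:x0+55],None,fx=S,fy=S,interpolation=cv2.INTER_CUBIC),alpha=2.5,beta=10)
R=Ro.from_rotvec(s['tool_rot']).as_matrix()
for x in(-.0095,.0095):
    for y in(-.0585,-.0435,.0435,.0585):
        q=((proj("scene",t+R@[x,y,0])[0]-[x0,y0]+.5)*S).astype(int);cv2.circle(c,(int(q[0]),int(q[1])),4,(0,255,0),-1)
cv2.imwrite("pics/c22.png",c)
E
```

```text
(no output)
```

View pics/c22.png

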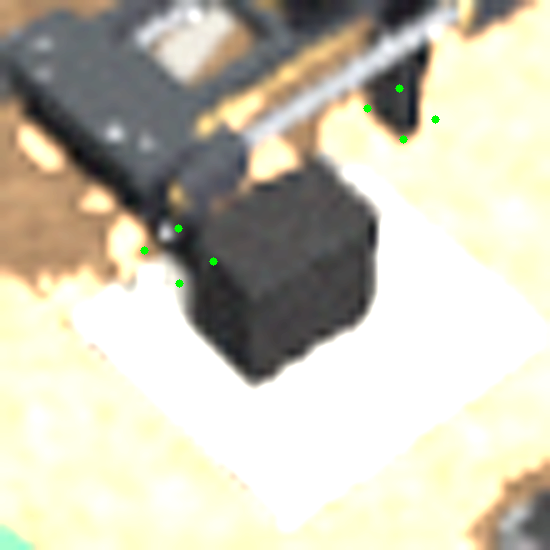

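The finger tips fit the 38 mm offset and straddle the block. I'll descend slowly, watching the force.

carry_out --commands '[{"tx": 0.001,"ty": 0.003,"tz": 0.01,"rx": 0,"ry": 0,"rz": 0,"jaw": 1},{"tx": 0.001,"ty": 0.003,"tz": 0.018,"rx": 0,"ry": 0,"rz": 0,"jaw": 1},{"tx": 0.001,"ty": 0.003,"tz": 0.025,"rx": 0,"ry": 0,"rz": 0,"jaw": 1},{"tx": 0.001,"ty": 0.003,"tz": 0.028,"rx": 0,"ry": 0,"rz": 0,"jaw": 1}]'

```text
time: 25.62
position: [0.4454, -0.0013, 0.0135]
tool_rot: [-2.34, -2.096, 0.001]
ft_force: [-0.1, 0.8, 0.5]
grip_width: 0.999
```

carry_out --commands '[{"tx": 0,"ty": 0,"tz": 0.01,"rx": 0,"ry": 0,"rz": 0,"jaw": 1},{"tx": 0,"ty": 0,"tz": 0.018,"rx": 0,"ry": 0,"rz": 0,"jaw": 1},{"tx": 0,"ty": 0,"tz": 0.022,"rx": 0,"ry": 0,"rz": 0,"jaw": 1},{"tx": 0,"ty": 0,"tz": 0.022,"rx": 0,"ry": 0,"rz": 0,"jaw": 1}]'

```text
time: 26.12
position: [0.4456, -0.0013, -0.0082]
tool_rot: [-2.34, -2.096, 0.001]
ft_force: [-0.7, -0.5, 0.8]
grip_width: 1.002
```

carry_out --commands '[{"tx": 0,"ty": 0,"tz": 0.003,"rx": 0,"ry": 0,"rz": 0,"jaw": 1},{"tx": 0,"ty": 0,"tz": 0.003,"rx": 0,"ry": 0,"rz": 0,"jaw": 0.75},{"tx": 0,"ty": 0,"tz": 0.003,"rx": 0,"ry": 0,"rz": 0,"jaw": 0.6},{"tx": 0,"ty": 0,"tz": 0.003,"rx": 0,"ry": 0,"rz": 0,"jaw": 0.6},{"tx": 0,"ty": 0,"tz": 0.003,"rx": 0,"ry": 0,"rz": 0,"jaw": 0.6},{"tx": 0,"ty": 0,"tz": 0.003,"rx": 0,"ry": 0,"rz": 0,"jaw": 0.6},{"tx": 0,"ty": 0,"tz": 0.003,"rx": 0,"ry": 0,"rz": 0,"jaw": 0.6}]' --grip_force 15

```text
time: 27.0
position: [0.4454, -0.0011, -0.0109]
tool_rot: [-2.34, -2.096, 0.001]
ft_force: [-3.0, 0.7, 3.5]
grip_width: 0.69
```

The opening is 0.69, which is 60 mm, so it has the block's width. Lifting.

carry_out --commands '[{"tx": 0,"ty": 0,"tz": -0.005,"rx": 0,"ry": 0,"rz": 0,"jaw": 0.6},{"tx": 0,"ty": 0,"tz": -0.02,"rx": 0,"ry": 0,"rz": 0,"jaw": 0.6},{"tx": 0,"ty": 0,"tz": -0.05,"rx": 0,"ry": 0,"rz": 0,"jaw": 0.6},{"tx": 0,"ty": 0,"tz": -0.09,"rx": 0,"ry": 0,"rz": 0,"jaw": 0.6},{"tx": 0,"ty": 0,"tz": -0.12,"rx": 0,"ry": 0,"rz": 0,"jaw": 0.6},{"tx": 0,"ty": 0,"tz": -0.13,"rx": 0,"ry": 0,"rz": 0,"jaw": 0.6},{"tx": 0,"ty": 0,"tz": -0.13,"rx": 0,"ry": 0,"rz": 0,"jaw": 0.6}]' --grip_force 20

```text
time: 27.88
position: [0.4461, -0.001, 0.1195]
tool_rot: [2.34, 2.096, 0.002]
ft_force: [-0.3, -0.2, -1.4]
grip_width: 0.683
```

```bash
python3 - <<'E'
from h import *
s=ctrl.get_state();print(s['time'],s['position'],s['grip_width'],s['ft_force'])
go(.651,-.120,.12,np.radians(-.4))
j=snap("scene","s23");i=snap("top","t23")
cv2.imwrite("pics/c23.png",np.hstack([cv2.resize(j[140:220,210:300],None,fx=4.4,fy=4.4),cv2.resize(i[130:250,240:360],None,fx=2.933,fy=2.933)]))
E
```

```text
27.875 [ 0.44610486 -0.00102417  0.11946658] 0.6826111304722199 [-0.27183006 -0.1808903  -1.38527918]
shift [-0.0958  0.2167 -0.0004] turn [ 0.0011 -0.0011 -0.103 ]
```

View pics/c23.png

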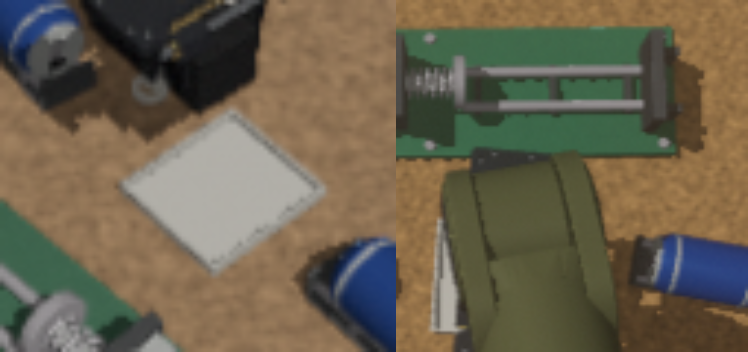

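The block is held at -1.4 N, which matches 170 g or so. The trough is now bare in the top view, so I'll measure it more sharply.

```bash
python3 - <<'E'
import cv2
i=cv2.imread("pics/t23.png");cv2.imwrite("pics/c24.png",cv2.resize(i[133:183,250:342],None,fx=8.5,fy=8.5,interpolation=cv2.INTER_CUBIC))
E
```

```text
(no output)
```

View pics/c24.png

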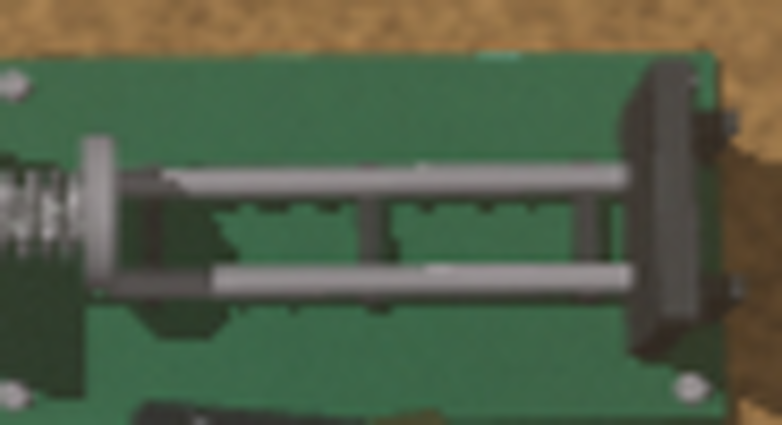

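```bash
python3 - <<'E'
from h import *
f=lambda P:(np.array(P,float)+.5)/8.5-.5+[250,133]
a=pz("top",f([(630,175),(634,276),(170,184),(215,281)]),.026);print('rails',a.round(4)[:,:2])
print('plate top edge',pz("top",f([(657,62),(657,322)]),.088).round(4)[:,:2])
print('disc',pz("top",f([(115,210)]),.0555),pz("top",f([(115,137)]),.085))
print('base',pz("top",f([(5,57),(712,53),(726,418)]),.012).round(4)[:,:2])
E
```

```text
rails [[ 0.671  -0.1748]
 [ 0.6307 -0.1747]
 [ 0.6706  0.0049]
 [ 0.6317 -0.0118]]
plate top edge [[ 0.6983 -0.1749]
 [ 0.6001 -0.1707]]
disc [[0.65355068 0.02684138 0.0555    ]] [[0.67416409 0.02663873 0.085     ]]
base [[ 0.727   0.0689]
 [ 0.7235 -0.2122]
 [ 0.5765 -0.2109]]
```

The rails give an axis at x of about 0.651 and the plate face at y of about -0.174. I'll carry the block to 7 mm short of the plate.

```bash
python3 - <<'E'
from h import *
go(.6505,-.146,.12,np.radians(-.3))
E
```

```text
shift [-0.1212  0.2202 -0.0021] turn [-0.0015  0.0006 -0.1048]
```

carry_out --commands '[{"tx": -0.01,"ty": 0.018,"tz": 0,"rx": 0,"ry": 0,"rz": -0.01,"jaw": 0.6},{"tx": -0.03,"ty": 0.055,"tz": 0,"rx": 0,"ry": 0,"rz": -0.03,"jaw": 0.6},{"tx": -0.055,"ty": 0.1,"tz": 0,"rx": 0,"ry": 0,"rz": -0.05,"jaw": 0.6},{"tx": -0.08,"ty": 0.145,"tz": 0,"rx": 0,"ry": 0,"rz": -0.07,"jaw": 0.6},{"tx": -0.1,"ty": 0.182,"tz": 0,"rx": 0,"ry": 0,"rz": -0.09,"jaw": 0.6},{"tx": -0.115,"ty": 0.209,"tz": 0,"rx": 0,"ry": 0,"rz": -0.105,"jaw": 0.6},{"tx": -0.121,"ty": 0.22,"tz": 0,"rx": 0,"ry": 0,"rz": -0.105,"jaw": 0.6},{"tx": -0.121,"ty": 0.22,"tz": 0,"rx": 0,"ry": 0,"rz": -0.105,"jaw": 0.6},{"tx": -0.121,"ty": 0.22,"tz": 0,"rx": 0,"ry": 0,"rz": -0.105,"jaw": 0.6},{"tx": -0.121,"ty": 0.22,"tz": 0,"rx": 0,"ry": 0,"rz": -0.105,"jaw": 0.6}]'

```text
time: 29.22
position: [0.6508, -0.1443, 0.1194]
tool_rot: [-2.225, -2.217, -0.002]
ft_force: [0.4, -0.8, -0.9]
grip_width: 0.685
```

```bash
python3 - <<'E'
from h import *
s=ctrl.get_state();print(s['time'],s['position'],s['grip_width'],s['ft_force'])
go(.6505,-.146,.018,np.radians(-.3))
j=snap("scene","s25");cv2.imwrite("pics/c25.png",cv2.convertScaleAbs(cv2.resize(j[130:220,140:240],None,fx=6,fy=6,interpolation=cv2.INTER_CUBIC),alpha=1.7))
E
```

```text
29.225 [ 0.65078951 -0.14427206  0.11941989] 0.6852322101634548 [ 0.44778384 -0.84176777 -0.93652312]
shift [-0.0019 -0.0003  0.1014] turn [ 0.0002 -0.0013  0.0013]
```

View pics/c25.png

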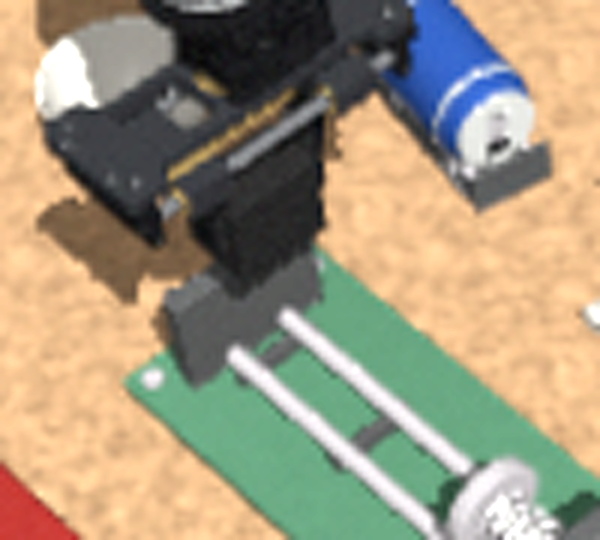

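```bash
python3 - <<'E'
from h import *
f=lambda P:(np.array(P,float)+.5)/6-.5+[140,130]
print(pz("scene",f([(243,296),(325,234)]),.133).round(4))
E
```

```text
[[ 0.6882 -0.1229  0.133 ]
 [ 0.6282 -0.1243  0.133 ]]
```

carry_out --commands '[{"tx": 0,"ty": 0,"tz": 0.02,"rx": 0,"ry": 0,"rz": 0,"jaw": 0.6},{"tx": 0,"ty": 0,"tz": 0.04,"rx": 0,"ry": 0,"rz": 0,"jaw": 0.6},{"tx": 0,"ty": 0,"tz": 0.05,"rx": 0,"ry": 0,"rz": 0,"jaw": 0.6},{"tx": 0,"ty": 0,"tz": 0.05,"rx": 0,"ry": 0,"rz": 0,"jaw": 0.6}]'

```text
time: 29.78
position: [0.6502, -0.1453, 0.0675]
tool_rot: [-2.226, -2.214, 0.003]
ft_force: [0.0, -0.3, -0.9]
grip_width: 0.688
```

carry_out --commands '[{"tx": 0,"ty": 0,"tz": 0.02,"rx": 0,"ry": 0,"rz": 0,"jaw": 0.6},{"tx": 0,"ty": 0,"tz": 0.035,"rx": 0,"ry": 0,"rz": 0,"jaw": 0.6},{"tx": 0,"ty": 0,"tz": 0.045,"rx": 0,"ry": 0,"rz": 0,"jaw": 0.6},{"tx": 0,"ty": 0,"tz": 0.049,"rx": 0,"ry": 0,"rz": 0,"jaw": 0.6},{"tx": 0,"ty": 0,"tz": 0.049,"rx": 0,"ry": 0,"rz": 0,"jaw": 0.6},{"tx": 0,"ty": 0,"tz": 0.049,"rx": 0,"ry": 0,"rz": 0,"jaw": 0.6}]'

```text
time: 30.52
position: [0.6517, -0.1457, 0.0208]
tool_rot: [2.226, 2.215, 0.001]
ft_force: [0.7, -0.1, -1.2]
grip_width: 0.689
```

```bash
python3 - <<'E'
from h import *
s=ctrl.get_state();print(s['time'],s['position'],s['grip_width'],s['ft_force'])
go(.6505,-.150,.016,np.radians(-.3))
j=snap("scene","s26");cv2.imwrite("pics/c26.png",cv2.convertScaleAbs(cv2.resize(j[140:220,150:230],None,fx=7,fy=7,interpolation=cv2.INTER_CUBIC),alpha=1.9))
E
```

```text
30.525 [ 0.65167149 -0.14574819  0.02077197] 0.6892494757177864 [ 0.73100901 -0.13338384 -1.16135015]
shift [-0.0043 -0.0012  0.0048] turn [0.0011 0.0002 0.0003]
```

View pics/c26.png

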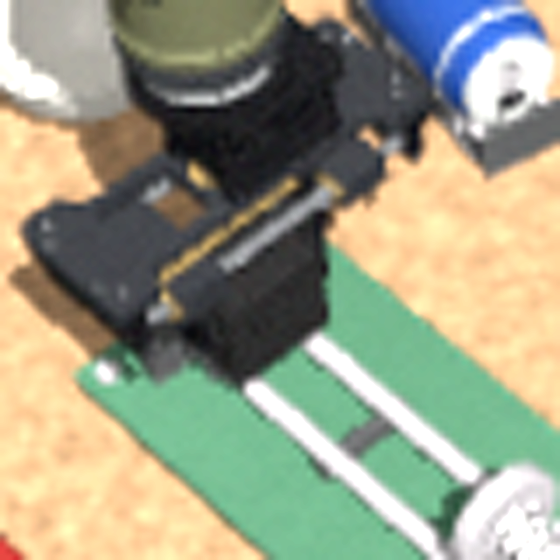

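carry_out --commands '[{"tx": 0,"ty": -0.001,"tz": 0.003,"rx": 0,"ry": 0,"rz": 0,"jaw": 0.6},{"tx": 0,"ty": -0.001,"tz": 0.005,"rx": 0,"ry": 0,"rz": 0,"jaw": 0.6},{"tx": -0.003,"ty": -0.001,"tz": 0.005,"rx": 0,"ry": 0,"rz": 0,"jaw": 0.6},{"tx": -0.006,"ty": -0.001,"tz": 0.005,"rx": 0,"ry": 0,"rz": 0,"jaw": 0.6},{"tx": -0.006,"ty": -0.001,"tz": 0.005,"rx": 0,"ry": 0,"rz": 0,"jaw": 0.6}]'

```text
time: 31.2
position: [0.6502, -0.152, 0.0153]
tool_rot: [2.227, 2.215, 0.0]
ft_force: [-0.2, 0.6, -1.5]
grip_width: 0.689
```

carry_out --commands '[{"tx": -0.002,"ty": 0,"tz": 0,"rx": 0,"ry": 0,"rz": 0,"jaw": 0.6},{"tx": -0.002,"ty": 0,"tz": 0,"rx": 0,"ry": 0,"rz": 0,"jaw": 0.6}]'

```text
time: 31.45
position: [0.6502, -0.1522, 0.0152]
tool_rot: [-2.225, -2.216, -0.002]
ft_force: [-0.4, 3.0, 0.8]
grip_width: 0.686
```

Contact has begun at fy 3 N. I'll press a little more to square the block, then lower.

carry_out --commands '[{"tx": -0.002,"ty": 0,"tz": 0,"rx": 0,"ry": 0,"rz": 0,"jaw": 0.6},{"tx": -0.002,"ty": 0,"tz": 0,"rx": 0,"ry": 0,"rz": 0,"jaw": 0.6}]'

```text
time: 31.7
position: [0.6502, -0.1521, 0.0151]
tool_rot: [-2.222, -2.215, -0.004]
ft_force: [-1.3, 7.6, 1.4]
grip_width: 0.689
```

carry_out --commands '[{"tx": 0,"ty": 0,"tz": 0.001,"rx": 0,"ry": 0,"rz": 0,"jaw": 0.6},{"tx": 0,"ty": 0,"tz": 0.002,"rx": 0,"ry": 0,"rz": 0,"jaw": 0.6},{"tx": 0,"ty": 0,"tz": 0.002,"rx": 0,"ry": 0,"rz": 0,"jaw": 0.6}]'

```text
time: 32.08
position: [0.6506, -0.1521, 0.0142]
tool_rot: [-2.222, -2.215, -0.005]
ft_force: [-2.5, 7.9, 7.7]
grip_width: 0.685
```

carry_out --commands '[{"tx": 0,"ty": 0,"tz": 0,"rx": 0,"ry": 0,"rz": 0,"jaw": 0.75},{"tx": 0,"ty": 0,"tz": 0,"rx": 0,"ry": 0,"rz": 0,"jaw": 0.95},{"tx": 0,"ty": 0,"tz": 0,"rx": 0,"ry": 0,"rz": 0,"jaw": 1},{"tx": 0,"ty": 0,"tz": 0,"rx": 0,"ry": 0,"rz": 0,"jaw": 1},{"tx": 0,"ty": 0,"tz": -0.03,"rx": 0,"ry": 0,"rz": 0,"jaw": 1},{"tx": 0,"ty": 0,"tz": -0.07,"rx": 0,"ry": 0,"rz": 0,"jaw": 1},{"tx": 0,"ty": 0,"tz": -0.11,"rx": 0,"ry": 0,"rz": 0,"jaw": 1},{"tx": -0.02,"ty": -0.03,"tz": -0.12,"rx": 0,"ry": 0,"rz": 0,"jaw": 1},{"tx": -0.06,"ty": -0.08,"tz": -0.12,"rx": 0,"ry": 0,"rz": 0,"jaw": 1},{"tx": -0.08,"ty": -0.13,"tz": -0.12,"rx": 0,"ry": 0,"rz": 0,"jaw": 1},{"tx": -0.08,"ty": -0.18,"tz": -0.12,"rx": 0,"ry": 0,"rz": 0,"jaw": 1},{"tx": -0.08,"ty": -0.2,"tz": -0.12,"rx": 0,"ry": 0,"rz": 0,"jaw": 1}]'

```text
time: 33.58
position: [0.4466, -0.2354, 0.1323]
tool_rot: [-2.229, -2.211, -0.002]
ft_force: [1.6, 0.5, 0.5]
grip_width: 0.993
```

```bash
python3 - <<'E'
from h import *
s=ctrl.get_state();print(s['time'],s['position'],s['grip_width'],s['ft_force'])
j=snap("scene","s27");i=snap("top","t27")
cv2.imwrite("pics/c27.png",cv2.convertScaleAbs(np.hstack([cv2.resize(j[145:205,150:210],None,fx=6.5,fy=6.5,interpolation=cv2.INTER_CUBIC),cv2.resize(i[125:185,290:350],None,fx=6.5,fy=6.5,interpolation=cv2.INTER_CUBIC)]),alpha=2))
go(.4425,-.2315,.06,np.radians(-10.8))
E
```

```text
33.575 [ 0.44660683 -0.23539712  0.13229663] 0.9930730204499563 [1.58955958 0.46921843 0.47435624]
shift [ 0.0028 -0.0054  0.0729] turn [ 0.0006 -0.004   0.1815]
```

View pics/c27.png

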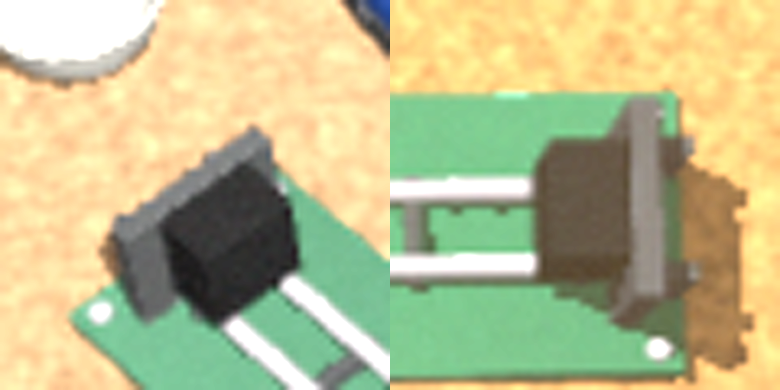

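The block stands flush and square against the end plate. Next I fetch the short can, returning to where I released it.

```bash
python3 - <<'E'
from h import *
f=lambda P:(np.array(P,float)+.5)/6.5-.5+[290,125]
print(pz("top",f([(556-390,140),(538-390+10,278)]),.088).round(4))
go(.4448,-.229,.06,np.radians(-10.6))
E
```

```text
[[ 0.6787 -0.1371  0.088 ]
 [ 0.6107 -0.1306  0.088 ]]
shift [ 0.0054 -0.0031  0.0729] turn [ 0.0006 -0.004   0.178 ]
```

carry_out --commands '[{"tx": 0.005,"ty": -0.003,"tz": 0,"rx": 0,"ry": 0,"rz": 0.09,"jaw": 1},{"tx": 0.005,"ty": -0.003,"tz": 0,"rx": 0,"ry": 0,"rz": 0.178,"jaw": 1},{"tx": 0.005,"ty": -0.003,"tz": 0,"rx": 0,"ry": 0,"rz": 0.178,"jaw": 1},{"tx": 0.005,"ty": -0.003,"tz": 0.03,"rx": 0,"ry": 0,"rz": 0.178,"jaw": 1},{"tx": 0.005,"ty": -0.003,"tz": 0.06,"rx": 0,"ry": 0,"rz": 0.178,"jaw": 1},{"tx": 0.005,"ty": -0.003,"tz": 0.073,"rx": 0,"ry": 0,"rz": 0.178,"jaw": 1},{"tx": 0.005,"ty": -0.003,"tz": 0.073,"rx": 0,"ry": 0,"rz": 0.178,"jaw": 1},{"tx": 0.005,"ty": -0.003,"tz": 0.073,"rx": 0,"ry": 0,"rz": 0.178,"jaw": 1}]'

```text
time: 34.67
position: [0.4477, -0.2301, 0.0611]
tool_rot: [2.414, 2.008, 0.001]
ft_force: [-0.3, 0.6, 0.3]
grip_width: 1.002
```

```bash
python3 - <<'E'
from h import *
s=ctrl.get_state();print(s['time'],s['position'],s['grip_width'],s['ft_force'])
go(.4448,-.229,-.002,np.radians(-10.6))
E
```

```text
34.675 [ 0.44767901 -0.23010033  0.06113624] 1.002051111184072 [-0.30172456  0.55354169  0.29229515]
shift [ 0.0006 -0.0031  0.0631] turn [0.0017 0.0003 0.0022]
```

carry_out --commands '[{"tx": 0.001,"ty": -0.003,"tz": 0.015,"rx": 0,"ry": 0,"rz": 0,"jaw": 1},{"tx": 0.001,"ty": -0.003,"tz": 0.035,"rx": 0,"ry": 0,"rz": 0,"jaw": 1},{"tx": 0.001,"ty": -0.003,"tz": 0.05,"rx": 0,"ry": 0,"rz": 0,"jaw": 1},{"tx": 0.001,"ty": -0.003,"tz": 0.06,"rx": 0,"ry": 0,"rz": 0,"jaw": 1},{"tx": 0.001,"ty": -0.003,"tz": 0.063,"rx": 0,"ry": 0,"rz": 0,"jaw": 1},{"tx": 0.001,"ty": -0.003,"tz": 0.063,"rx": 0,"ry": 0,"rz": 0,"jaw": 1},{"tx": 0.001,"ty": -0.003,"tz": 0.063,"rx": 0,"ry": 0,"rz": 0,"jaw": 0.8},{"tx": 0.001,"ty": -0.003,"tz": 0.063,"rx": 0,"ry": 0,"rz": 0,"jaw": 0.72},{"tx": 0.001,"ty": -0.003,"tz": 0.063,"rx": 0,"ry": 0,"rz": 0,"jaw": 0.7},{"tx": 0.001,"ty": -0.003,"tz": 0.063,"rx": 0,"ry": 0,"rz": 0,"jaw": 0.7},{"tx": 0.001,"ty": -0.003,"tz": 0.063,"rx": 0,"ry": 0,"rz": 0,"jaw": 0.7},{"tx": 0.001,"ty": -0.003,"tz": 0.063,"rx": 0,"ry": 0,"rz": 0,"jaw": 0.7}]' --grip_force 4

```text
time: 36.17
position: [0.4425, -0.2276, -0.003]
tool_rot: [-2.413, -2.007, 0.002]
ft_force: [-5.2, 1.2, 6.5]
grip_width: 0.752
```

carry_out --commands '[{"tx": 0,"ty": 0,"tz": -0.005,"rx": 0,"ry": 0,"rz": 0,"jaw": 0.7},{"tx": 0,"ty": 0,"tz": -0.02,"rx": 0,"ry": 0,"rz": 0,"jaw": 0.7},{"tx": 0,"ty": 0,"tz": -0.05,"rx": 0,"ry": 0,"rz": 0,"jaw": 0.7},{"tx": 0,"ty": 0,"tz": -0.09,"rx": 0,"ry": 0,"rz": 0,"jaw": 0.7},{"tx": 0,"ty": 0,"tz": -0.12,"rx": 0,"ry": 0,"rz": 0,"jaw": 0.7},{"tx": 0,"ty": 0,"tz": -0.125,"rx": 0,"ry": 0,"rz": 0,"jaw": 0.7},{"tx": 0,"ty": 0,"tz": -0.125,"rx": 0,"ry": 0,"rz": 0,"jaw": 0.7}]'

```text
time: 37.05
position: [0.4444, -0.2277, 0.1224]
tool_rot: [2.415, 2.009, 0.003]
ft_force: [0.3, 0.6, -0.1]
grip_width: 0.754
```

```bash
python3 - <<'E'
from h import *
s=ctrl.get_state();print(s['time'],s['position'],s['grip_width'],s['ft_force'])
go(.6505,-.052,.125,np.radians(-.3))
E
```

```text
37.05 [ 0.44441573 -0.22772901  0.12236776] 0.7543452739425822 [ 0.31293377  0.56820577 -0.13636333]
shift [ 0.2102  0.1707 -0.0022] turn [ 0.0013 -0.001  -0.1774]
```

The can is gripped at 0.754. I'll carry it to the trough.

carry_out --commands '[{"tx": 0.015,"ty": 0.012,"tz": 0,"rx": 0,"ry": 0,"rz": -0.012,"jaw": 0.7},{"tx": 0.045,"ty": 0.037,"tz": 0,"rx": 0,"ry": 0,"rz": -0.04,"jaw": 0.7},{"tx": 0.08,"ty": 0.065,"tz": 0,"rx": 0,"ry": 0,"rz": -0.07,"jaw": 0.7},{"tx": 0.115,"ty": 0.094,"tz": 0,"rx": 0,"ry": 0,"rz": -0.1,"jaw": 0.7},{"tx": 0.15,"ty": 0.122,"tz": 0,"rx": 0,"ry": 0,"rz": -0.13,"jaw": 0.7},{"tx": 0.18,"ty": 0.147,"tz": 0,"rx": 0,"ry": 0,"rz": -0.155,"jaw": 0.7},{"tx": 0.2,"ty": 0.164,"tz": 0,"rx": 0,"ry": 0,"rz": -0.175,"jaw": 0.7},{"tx": 0.207,"ty": 0.17,"tz": 0,"rx": 0,"ry": 0,"rz": -0.177,"jaw": 0.7},{"tx": 0.207,"ty": 0.17,"tz": 0,"rx": 0,"ry": 0,"rz": -0.177,"jaw": 0.7},{"tx": 0.207,"ty": 0.17,"tz": 0,"rx": 0,"ry": 0,"rz": -0.177,"jaw": 0.7}]'

```text
time: 38.3
position: [0.6478, -0.0571, 0.122]
tool_rot: [-2.231, -2.212, 0.001]
ft_force: [-0.6, 0.3, 0.1]
grip_width: 0.759
```

```bash
python3 - <<'E'
from h import *
s=ctrl.get_state();print(s['time'],s['position'],s['grip_width'],s['ft_force'])
go(.6505,-.055,.0055,np.radians(-.3))
j=snap("scene","s28");cv2.imwrite("pics/c28.png",cv2.convertScaleAbs(cv2.resize(j[140:230,150:250],None,fx=6,fy=6,interpolation=cv2.INTER_CUBIC),alpha=1.6))
E
```

```text
38.3 [ 0.64776414 -0.05711385  0.12200171] 0.7585154314838682 [-0.58449157  0.27862732  0.08875431]
shift [0.0022 0.0028 0.1165] turn [-0.0007  0.0004 -0.0032]
```

View pics/c28.png

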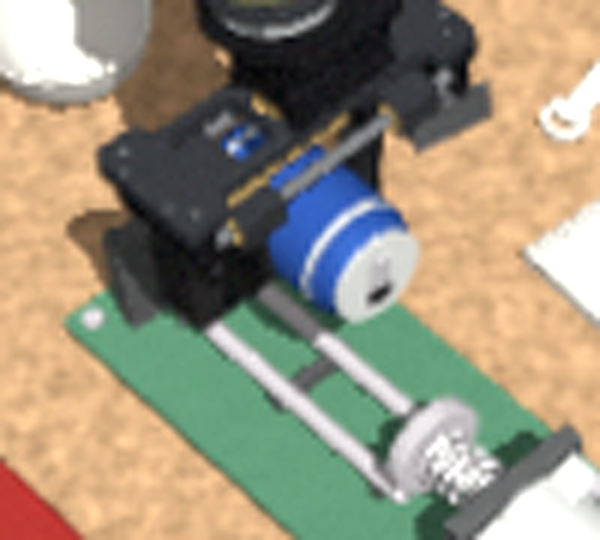

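```bash
python3 - <<'E'
from h import *
f=lambda P:(np.array(P,float)+.5)/6-.5+[150,140]
e=pz("scene",f([(378,275)]),.122+.050)[0];print('end',e,'centre y',e[1]-.0575)
E
```

```text
end [ 0.65129392 -0.00255774  0.172     ] centre y -0.06005774120727015
```

The can's centre is at y of about -0.060. I'll shift 4 mm to about -0.056, which leaves about 20 mm to the block and 26 mm to the ram, then lower.

carry_out --commands '[{"tx": 0.004,"ty": 0.002,"tz": 0.02,"rx": 0,"ry": 0,"rz": -0.003,"jaw": 0.7},{"tx": 0.004,"ty": 0.002,"tz": 0.05,"rx": 0,"ry": 0,"rz": -0.003,"jaw": 0.7},{"tx": 0.004,"ty": 0.002,"tz": 0.08,"rx": 0,"ry": 0,"rz": -0.003,"jaw": 0.7},{"tx": 0.004,"ty": 0.002,"tz": 0.1,"rx": 0,"ry": 0,"rz": -0.003,"jaw": 0.7},{"tx": 0.004,"ty": 0.002,"tz": 0.108,"rx": 0,"ry": 0,"rz": -0.003,"jaw": 0.7},{"tx": 0.004,"ty": 0.002,"tz": 0.112,"rx": 0,"ry": 0,"rz": -0.003,"jaw": 0.7},{"tx": 0.004,"ty": 0.002,"tz": 0.114,"rx": 0,"ry": 0,"rz": -0.003,"jaw": 0.7},{"tx": 0.004,"ty": 0.002,"tz": 0.114,"rx": 0,"ry": 0,"rz": -0.003,"jaw": 0.7}]'

```text
time: 39.35
position: [0.6514, -0.0514, 0.0088]
tool_rot: [2.224, 2.218, 0.001]
ft_force: [0.7, 1.0, -0.2]
grip_width: 0.761
```

```bash
python3 - <<'E'
from h import *
s=ctrl.get_state();print(s['time'],s['position'],s['grip_width'],s['ft_force'])
j=snap("scene","s29");cv2.imwrite("pics/c29.png",cv2.convertScaleAbs(cv2.resize(j[140:230,150:250],None,fx=6,fy=6,interpolation=cv2.INTER_CUBIC),alpha=1.6))
E
```

```text
39.35 [ 0.65139948 -0.05141835  0.0088232 ] 0.7609129027469513 [ 0.69263082  0.98325173 -0.15730194]
```

View pics/c29.png

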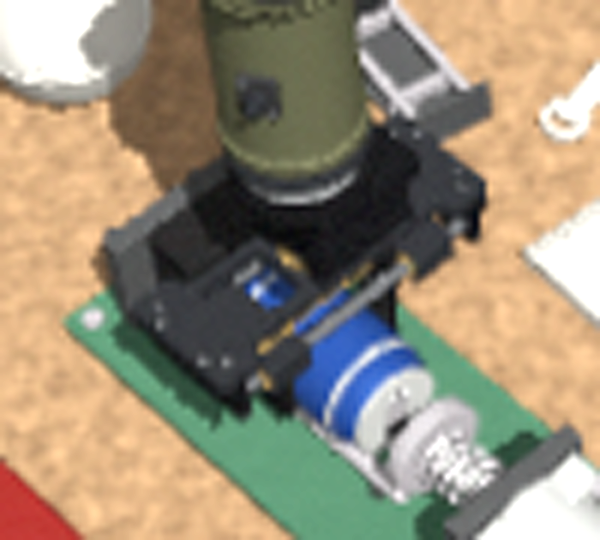

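The can is in line with the trough and clear of the ram disc. I'll lower the last 3 mm, release and retreat upward, then back towards the robot.

carry_out --commands '[{"tx": 0,"ty": 0,"tz": 0.003,"rx": 0,"ry": 0,"rz": 0,"jaw": 0.7},{"tx": 0,"ty": 0,"tz": 0.004,"rx": 0,"ry": 0,"rz": 0,"jaw": 0.7},{"tx": 0,"ty": 0,"tz": 0.004,"rx": 0,"ry": 0,"rz": 0,"jaw": 0.8},{"tx": 0,"ty": 0,"tz": 0.004,"rx": 0,"ry": 0,"rz": 0,"jaw": 1},{"tx": 0,"ty": 0,"tz": 0.004,"rx": 0,"ry": 0,"rz": 0,"jaw": 1},{"tx": 0,"ty": 0,"tz": 0.004,"rx": 0,"ry": 0,"rz": 0,"jaw": 1},{"tx": 0,"ty": 0,"tz": -0.02,"rx": 0,"ry": 0,"rz": 0,"jaw": 1},{"tx": 0,"ty": 0,"tz": -0.06,"rx": 0,"ry": 0,"rz": 0,"jaw": 1},{"tx": 0,"ty": 0,"tz": -0.1,"rx": 0,"ry": 0,"rz": 0,"jaw": 1},{"tx": 0,"ty": 0,"tz": -0.13,"rx": 0,"ry": 0,"rz": 0,"jaw": 1},{"tx": -0.02,"ty": -0.04,"tz": -0.15,"rx": 0,"ry": 0,"rz": 0,"jaw": 1},{"tx": -0.04,"ty": -0.09,"tz": -0.15,"rx": 0,"ry": 0,"rz": 0,"jaw": 1}]'

```text
time: 40.9
position: [0.562, -0.093, 0.1616]
tool_rot: [2.222, 2.214, 0.004]
ft_force: [-0.3, -0.9, 0.9]
grip_width: 0.996
```

carry_out --commands '[{"tx": -0.02,"ty": -0.05,"tz": 0,"rx": 0,"ry": 0,"rz": 0,"jaw": 1},{"tx": -0.06,"ty": -0.1,"tz": 0,"rx": 0,"ry": 0,"rz": 0,"jaw": 1},{"tx": -0.1,"ty": -0.11,"tz": 0,"rx": 0,"ry": 0,"rz": 0,"jaw": 1},{"tx": -0.13,"ty": -0.11,"tz": 0,"rx": 0,"ry": 0,"rz": 0,"jaw": 1},{"tx": -0.13,"ty": -0.11,"tz": 0,"rx": 0,"ry": 0,"rz": 0,"jaw": 1}]'

```text
time: 41.52
position: [0.4498, -0.2241, 0.1595]
tool_rot: [2.231, 2.21, 0.003]
ft_force: [0.2, 0.1, 0.7]
grip_width: 0.999
```

```bash
python3 - <<'E'
from h import *
j=snap("scene","s30");i=snap("top","t30")
s=ctrl.get_state();print(s['time'],s['position'],s['grip_width'],s['ft_force'])
r=lambda m,x,y,w,h:cv2.convertScaleAbs(cv2.resize(m[y:y+h,x:x+w],(390,290),interpolation=cv2.INTER_CUBIC),alpha=1.5)
cv2.imwrite("pics/c30.png",np.vstack([np.hstack([r(j,155,150,94,70),r(i,250,125,94,70)]),np.hstack([r(j,270,185,80,60),r(i,160,195,80,60)])]))
E
```

```text
41.625 [ 0.45041592 -0.2208677   0.15876021] 1.001000524331661 [ 0.0039783  -0.59411881  0.07628314]
```

View pics/c30.png

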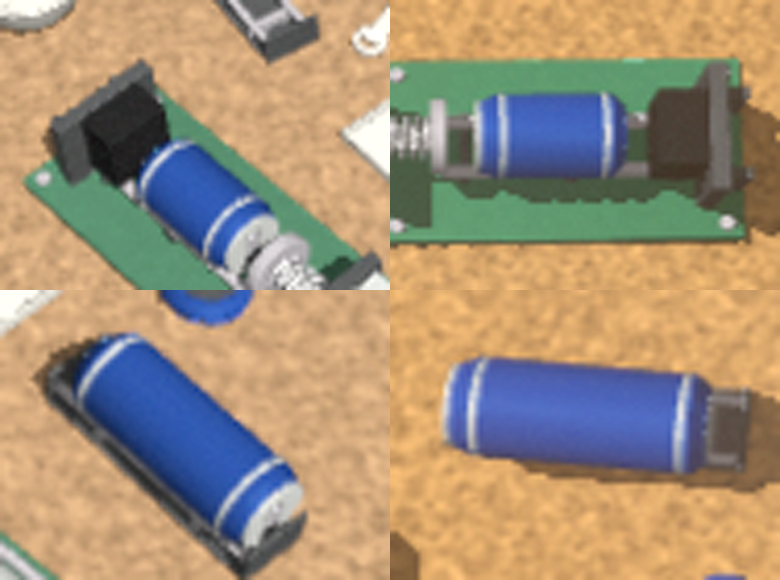

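View pics/t30.png

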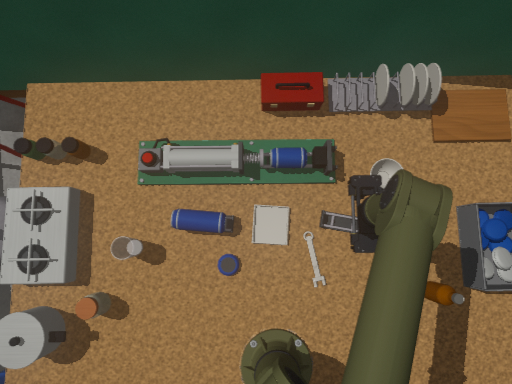

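The short can, block and plate look right. In the top crop the tall can's left end hides the rest's left stop, so I'll measure its place in the rest from the bands in both views.

```bash
python3 - <<'E'
from h import *
s=390/80
f=lambda P,o:(np.array(P,float)+.5)/[390/80,290/60]-.5+o
q=pz("top",f([(487-390,360-290),(472-390,455-290),(692-390,375-290),(680-390,470-290)],[160,195]),.047)[:,:2];print('top band centre',q.mean(0),q.round(4))
a=pz("scene",f([(132,338-290),(285,462-290)],[270,185]),.080)[:,:2];print('scene top-line bands',a.round(4),a.mean(0))
e=pz("scene",f([(272,515-290)],[270,185]),.047)[0];print('near end',e, e[1]-.0836)
# stops in top view: right stop outer
print(pz("top",f([(745-390,392-290),(742-390,468-290)],[160,195]),.034).round(4))
j=cv2.imread("pics/s30.png");i=cv2.imread("pics/t30.png")
cv2.imwrite("pics/c31.png",np.hstack([cv2.convertScaleAbs(cv2.resize(j[215:247,305:341],None,fx=11,fy=11,interpolation=cv2.INTER_CUBIC),alpha=2),cv2.convertScaleAbs(cv2.resize(i[203:235,164:200],None,fx=11,fy=11,interpolation=cv2.INTER_CUBIC),alpha=2)]))
E
```

```text
top band centre [0.45421154 0.23358401] [[0.4914 0.2964]
 [0.4292 0.3053]
 [0.4791 0.1624]
 [0.417  0.1703]]
scene top-line bands [[0.439  0.169 ]
 [0.4474 0.3062]] [0.44318293 0.2375544 ]
near end [0.46614818 0.31604106 0.047     ] 0.2324410643057916
[[0.4682 0.1289 0.034 ]
 [0.4179 0.1312 0.034 ]]
```

View pics/c31.png

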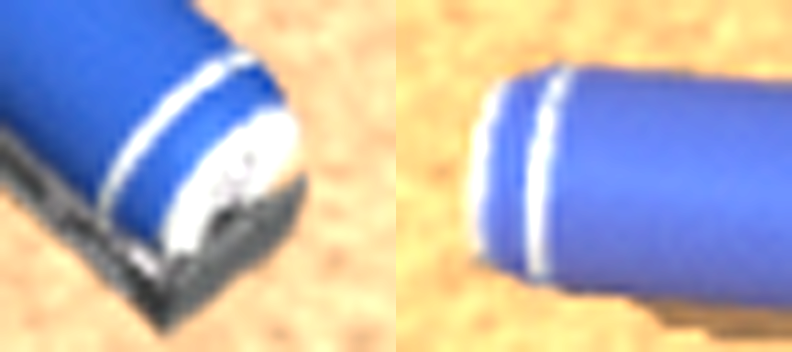

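```bash
python3 - <<'E'
from h import *
a=cv2.imread("pics/scene0.png");b=cv2.imread("pics/s30.png")
for n,(x,y,w,h) in dict(bowl=(146,134,32,26),tumbler=(362,218,34,38)).items():
    print(n,np.abs(a[y:y+h,x:x+w].astype(int)-b[y:y+h,x:x+w]).mean())
s=ctrl.get_state();print(s['time'],np.abs(s['qd']).max())
print(ctrl.close_job())
E
```

```text
bowl 0.6983173076923077
tumbler 0.7427760577915377
41.625 0.02499458371810877
the job is handed in; nothing more can be done
None
```

I swapped the cans and handed the job in at 41.6 s of the 106 s allowed. The short can went to the small rest and the tall can from the trough to the long rest. I then pressed the rubber block against the end plate with about 8 N and set the short can into the trough.

**Final checks**
- **Block:** it stands upright, flush and square against the plate, with its front face about 40 mm from it.
- **Short can:** it lies on the trough rails between block and ram, with roughly 20–25 mm free at each end.
- **Tall can:** it lies between the long rest's end stops. Its centre measures about 4–5 mm off the rest's middle, with 11 mm available each way. The near end looks close to its stop in the scene view.
- **Tumbler and bowl:** the picture around each is unchanged from the start.
- **Gripper:** open, raised and touching nothing.

**What failed or disagreed**
- **Refused call:** the first move call was rejected for missing keys, and nothing moved.
- **Fingertip height:** the real fingertips sit about 38 mm higher than the reported TCP. Because of this, the first two grips on the short can closed above its axis, and a lift after the first came up empty. Those grips used 6 N and 3 N and left no visible dent. I corrected for the offset in every later grip.
- **Camera positions:** the two cameras disagree by about 5 mm in x, so I used averages and the jaws' own centring.

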